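Empty the board separator's catch tray

TASK

Empty the separating machine's catch tray of its finished boards: seat the one large board flat in the grey inspection nest, its white connector in the notch of the nest's rim, and put the two small boards into the black tote, each lying flat on the tote's floor, components up, beside the board already packed there. Set the boards down gently rather than dropping them, leave the two waste strips in the tray, and do not disturb the packed board or the other things on the bench.

Things in the scene. Friction and masses are not known exactly. Their poses are not given: they have to be found in the camera images.
- main_board: The one large green circuit board, 120 (its x) x 80 (its y) x 2.4 thick, 170 g. Heat sink at its middle; white connector 40 wide and 12 high on its +x end, overhanging the edge by 8; three black capacitors 20 high along the -x end; elsewhere nothing over 2 high. Origin: centre of the underside; z out of the component side. Starts in the tray, +x pointing roughly between ahead (+x) and right (-y).
- main_board_sink (a point): Top centre of the large board's finned aluminium heat sink, 32.4 above the board's origin: 60 long in x, 24 wide in y, 30 tall. Grip it here from above, across the 24 width.
- main_board_plug (a point): Point on the large board's top face at the middle of its connector edge, 60 in +x and 2.4 up from the board's origin.
- small_board_1: Small green circuit board, 84 (its x) x 56 (its y) x 2.4 thick, 90 g, one of two alike in the catch tray. Finned heat sink at its middle. White connector 30 wide and 8 high at the +x end, inside the outline; parts up to 12 high at the -x end; elsewhere nothing over 2 high. Origin: centre of the underside; z out of the component side.
- small_board_1_sink (a point): Top centre of this small board's finned aluminium heat sink, 26.4 above the origin: 36 long in x, 20 wide in y, 24 tall. Grip it here from above, across the 20 width.
- small_board_2: Small green circuit board, 84 (its x) x 56 (its y) x 2.4 thick, 90 g, one of two alike in the catch tray. Finned heat sink at its middle. White connector 30 wide and 8 high at the +x end, inside the outline; parts up to 12 high at the -x end; elsewhere nothing over 2 high. Origin: centre of the underside; z out of the component side.
- small_board_2_sink (a point): Top centre of this small board's finned aluminium heat sink, 26.4 above the origin: 36 long in x, 20 wide in y, 24 tall. Grip it here from above, across the 20 width.
- packed_board: A third small board, the same as the other two, already packed and lying flat in the tote, in the +x half; leave it there.
- catch_tray: Fixed steel catch tray, outside 350 (x) x 330 (y), rim 45 high, walls and floor 4 thick. A slide plate 220 wide rises from its +y rim to 95 high at 260 from the tray's centre, under the end of a belt conveyor. Origin: under its centre, on the bench.
- tray_floor (a point): Centre of the catch tray's inner floor, 4 above the bench; axes as the tray's. The three boards lie flat on the floor, centres at least 115 apart, any board in any of the places.
- tote: Fixed shallow black tote, outside 360 (its x) x 260 (its y), rim 65 high, walls and floor 5 thick, so 350 x 250 inside. Origin: under its centre, on the bench.
- tote_floor (a point): Centre of the tote's inner floor, 5 above the bench; axes as the tote's. The packed board's centre lies 90 to 115 in +x of it and within 40 in y; the -x half is free.
- nest: Fixed inspection nest: grey block 164 x 124, rim 26 above the bench, on an aluminium plate 190 (its x) x 140 (its y) x 6. Its pocket is 124 (x) x 84 (y) and 6 deep, 2 clearance round the large board, upper edge chamfered 1.5. The rim's +x side has a 50 wide notch for the connector, each long side a 32 gap. Origin: under its centre, on the bench.
- nest_seat (a point): Centre of the nest's pocket at seat height, 20 above the bench: the large board's origin belongs here, its axes along the nest's. The other way round, its connector rides on the rim.
- nest_notch (a point): Point at the notch end of the pocket, 60 in +x of the pocket's centre and 2.4 above the seat: where the large board's plug point belongs.
- waste_strip_1: Waste rail of the board panel: bare green strip 130 x 9 x 2.4, lying in the catch tray along its -x wall. Origin: centre of its underside; its x runs along it.
- waste_strip_2: Waste rail, as the other, along the tray's +x wall.
- cleaner_bottle: Blue plastic bottle, 68 across and 160 high, standing beyond the nest. Origin: centre of its underside.
- brush: Black-handled brush, 160 long, lying beyond the catch tray. Origin near its middle.
- tweezers: Steel tweezers, 145 long, lying just beyond the nest. Origin near their middle.
Mind the look-alikes: they are no part of the job. Leave any brown or red look-alike of the small_board_2 alone.

How it is judged:
At the end, for the whole second after the job is handed in: Large board seated in the nest: within 3 mm in x and y, under 2 mm above the seat, level to 0.03, square to 0.06 rad, connector at the notch. Both small boards and the packed one flat (0.08 rad) on the tote floor, within 150 by 110 mm of its centre; all at rest; waste strips in the tray (x of main_board in the frame of nest_seat between -0.003 and 0.003 m and y of main_board in the frame of nest_seat between -0.003 and 0.003 m and z of main_board in the frame of nest_seat below 0.002 m and angle between main_board's own z axis and vertical below 0.03 rad and angle between the x axis of main_board and the x axis of nest, either way round below 0.06 rad and horizontal distance between main_board_plug and nest_notch below 0.006 m and linear speed of each of main_board, small_board_1, small_board_2, packed_board below 0.02 m/s and x of small_board_1 in the frame of tote_floor between -0.15 and 0.15 m and y of small_board_1 in the frame of tote_floor between -0.11 and 0.11 m and z of each of small_board_1, small_board_2, packed_board in the frame of tote_floor below 0.005 m and angle between each of small_board_1, small_board_2, packed_board's own z axis and vertical below 0.08 rad and x of small_board_2 in the frame of tote_floor between -0.15 and 0.15 m and y of small_board_2 in the frame of tote_floor between -0.11 and 0.11 m and x of packed_board in the frame of tote_floor between -0.15 and 0.15 m and y of packed_board in the frame of tote_floor between -0.11 and 0.11 m and x of waste_strip_1 in the frame of tray_floor between -0.171 and 0.171 m and y of waste_strip_1 in the frame of tray_floor between -0.161 and 0.161 m and z of each of waste_strip_1, waste_strip_2 in the frame of tray_floor below 0.04 m and x of waste_strip_2 in the frame of tray_floor between -0.171 and 0.171 m and y of waste_strip_2 in the frame of tray_floor between -0.161 and 0.161 m); the robot touches nothing.
It fails at once if a board dropped or slammed into the tote or the nest: moving faster than 0.8 m/s within 40 mm of the floor or seat (a fall of more than about 35 mm) ((x of small_board_1 in the frame of tote_floor between -0.17 and 0.17 m and y of small_board_1 in the frame of tote_floor between -0.12 and 0.12 m and z of small_board_1 in the frame of tote_floor below 0.04 m and linear speed of small_board_1 above 0.8 m/s) or (x of small_board_2 in the frame of tote_floor between -0.17 and 0.17 m and y of small_board_2 in the frame of tote_floor between -0.12 and 0.12 m and z of small_board_2 in the frame of tote_floor below 0.04 m and linear speed of small_board_2 above 0.8 m/s) or (x of main_board in the frame of nest_seat between -0.08 and 0.08 m and y of main_board in the frame of nest_seat between -0.06 and 0.06 m and z of main_board in the frame of nest_seat below 0.04 m and linear speed of main_board above 0.8 m/s)).
It fails at once if the packed board moved more than 30 mm (distance of packed_board from where it was at the start of the episode above 0.03 m).
It fails at once if bottle, brush or tweezers moved more than 30 mm (distance of any of cleaner_bottle, brush, tweezers from where it was at the start of the episode above 0.03 m).
It also fails if it takes over 67 s, if anything falls off the work surface, if the arm or the gripper's body presses on something with over 40 N, if the wrist force passes 120 N, or if a joint passes its speed limit or range.

ROBOT

A 6-joint arm with a two-finger parallel gripper is mounted at the origin on the work surface. World frame = base frame: x ahead of the robot, y to its left, z up, the work surface at z = 0. Lengths are in m, angles in rad, forces in N, time in s.
With the tool pointing down it reaches from about 0.3 to 0.875 m from the base axis. Payload 6.4 kg.
Tool frame: the origin (TCP) lies on the centre line of the jaws, within the pads' length; the fingertips stand 19 mm ahead of it and the grasp point (between the pads) is the TCP; z points along the fingers, y is the direction in which the jaws open and shut (so a half turn about z gives the same grasp; the last joint's range is limited). The gripper opens to 85 mm and grips with 20 to 120 N. Pads are 22 mm wide; open, the fingers measure 114 mm over their backs; the gripper's body (76 mm by 85 mm) begins 54 mm behind the grasp point. The pads swing forward as they close: fully open they stand 13 mm farther back than shut.
Start: joints at [-1.394, 0.181, 1.607, -0, 1.354, -0.206], TCP at [0.215, -0.533, 0.25] pointing down, gripper open.
Joint ranges: [-2.99, 2.99], [-0.89, 2.07], [0.3, 2.58], [-1.14, 4.28], [0, 2.63], [-3.12, 3.12]. Speed limits (rad/s): [2.57, 2.57, 3.01, 3.14, 3.14, 3.14].

INTERFACE

Orientations are given as a rotation vector (axis times angle).
In Python, from station import manip gives the robot as it stands. The module is installed in compiled form; this text tells all that it offers.
- The arm moves only by the shell command python3 -m crank 'ROWS' [FORCE]. ROWS is JSON, a list of rows, each a list of 7 numbers: the turn, a rotation vector about the tool's x, y, z in rad, then the shift along the tool's x, y, z in mm, then the opening in per cent of the stroke, from 0 (shut) to 100 (fully open). In form: [[rx, ry, rz, tx, ty, tz, hand], ...]. A call has 1 to 20 rows; each row shifts and turns the pose as measured when the row begins, along the tool's axes as they then stand; what a row does not reach is not made up. A row lasts 1/12 s, in which the tool goes at most 41.7 mm and 7.16 degrees, less where a joint would pass 70% of its speed; a pose out of reach is approached as far as the arm can. A call with a gripper value outside its range is refused whole. The fingers move at their own pace and stop on an object; FORCE is the grip in N (left out, the last holds). Time passes only in rows, so rows that do not move let the fingers close. It gives the time, the measured TCP pose, the force and the opening at its end, in the units of the state.
- manip.state(): the state, without advancing time (a new reading comes with each control period).
- manip.camera(name): name is "side" or "top" or "wrist"; returns a dict with "image" (400x640x3 uint8, blue, green, red), "mtx" (3x3 intrinsics, pixels), "view" (4x4, takes a point from world to camera coordinates). Camera axes: x right, y down, z forward; pixel columns grow to the right and rows downward; lengths in m; the calibration is good to about 2 mm. A picture is of the moment at which its call begins. There is no depth.
- manip.job_done(): hands the job in, once; it reports no verdict.
Trained networks look in a picture, given as the dict that the camera call returned (one of the last four; its "shot" number tells which), for a name from the list of things; names that differ only in an ending like _2 or _b are one class to them, and where a whole thing is asked for, a point or a joint stands for the part that bears it (a point fixed in the world has none). Each returns a list of dicts, best first, with "confidence" (0 to 1); they miss things now and then, are a little off and sometimes report something else, mostly with a low value. They report only what shows in the picture. A call takes as long as a camera call. They do not tell look-alikes from the thing itself.
- manip.masks_of(picture, query): "region" (400x640 bool, what is visible of it) and "centre" ([row, column] in pixels, amid what is visible of it).
- manip.landmark_of(picture, query): "centre" ([row, column] in pixels: a listed point, or the origin of a listed thing).
The state is a dict: "clock": time; "joints": joint angles; "dq": joint speeds; "effort": joint torques, N m; "ee_pos": TCP position; "eef_rot": TCP orientation; "wrist_force": force on the tool from outside, world axes, zero at the start; "wrist_torque": the same for the moment, N m; "width": finger opening in m.
Only numpy, scipy, OpenCV 4.12 (cv2) and the standard library are available. Lean on these libraries where they do the work, as an engineer would, in place of code of your own. Each camera call takes 0.05 s, during which the arm holds its last target.

## Working session

There is one attempt and no reset: what is moved stays moved. The work goes in short steps, Python scripts to look and compute and a shell command to move; the robot and the scene stay as the last step left them, time stands still between calls to the robot, and variables do not carry over. Pictures are saved under pics/ and viewed, and the job is handed in when it is done.

```bash
mkdir -p pics; ls; python3 - <<'E'
from station import manip
import cv2,numpy as np
s=manip.state();print({k:np.round(v,3).tolist() for k,v in s.items()})
for n in("top","side"):
    p=manip.camera(n);cv2.imwrite(f"pics/{n}0.png",p["image"]);print(n,p["mtx"].tolist(),np.round(p["view"],4).tolist())
    np.savez(f"{n}0.npz",image=p["image"],mtx=p["mtx"],view=p["view"])
E
```

```text
pics
{'clock': 0.0, 'joints': [-1.394, 0.182, 1.608, -0.0, 1.354, -0.206], 'dq': [-0.002, -0.0, -0.002, -0.0, 0.0, 0.0], 'effort': [0.0, -44.487, -35.134, -0.0, 0.009, 0.0], 'ee_pos': [0.215, -0.533, 0.249], 'eef_rot': [-3.083, -0.597, -0.0], 'wrist_force': [-0.599, -0.145, 0.077], 'wrist_torque': [0.012, -0.004, -0.017], 'width': 0.085}
top [[489.45758933153473, 0.0, 317.71458962164115], [0.0, 489.45758933153473, 207.55349697552703], [0.0, 0.0, 1.0]] [[0.0275, -0.9996, 0.0095, 0.0142], [-0.9965, -0.0282, -0.0784, 0.514], [0.0787, -0.0073, -0.9969, 1.3039], [0.0, 0.0, 0.0, 1.0]]
side [[414.7323005457781, 0.0, 315.0955503684651], [0.0, 414.7323005457781, 198.7588267055116], [0.0, 0.0, 1.0]] [[0.958, -0.2857, 0.0244, -0.4733], [-0.1113, -0.4488, -0.8867, 0.1372], [0.2643, 0.8467, -0.4618, 0.9877], [0.0, 0.0, 0.0, 1.0]]
```

View pics/top0.png

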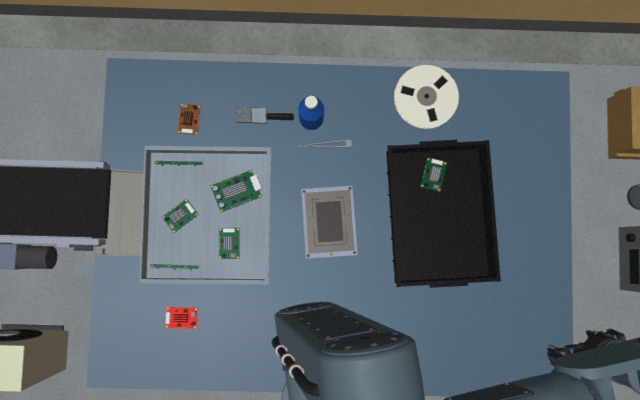

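View pics/side0.png

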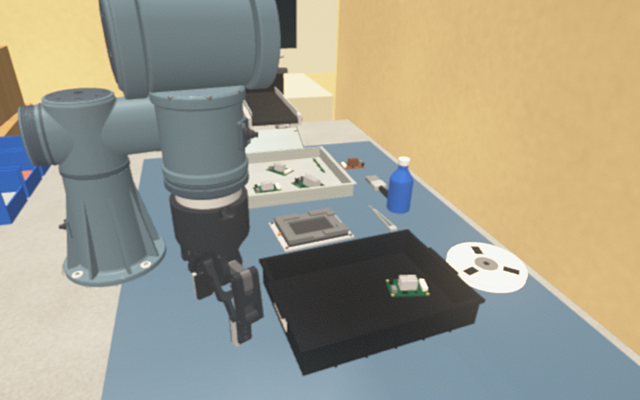

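The top view shows the tray with the large board at (237,190) and two small green boards at (180,215) and (229,243). The look-alikes are brown at (189,119) and red at (181,318), both outside the tray. The packed board is at (433,174), the nest at (329,222). I choose the three green boards inside the tray and check them in close crops.

```bash
cat > h.py <<'E'
from station import manip
import cv2,numpy as np
def ray(p,rc,z):
    V=np.array(p["view"]);R=V[:3,:3];t=V[:3,3];K=np.array(p["mtx"])
    d=R.T@np.linalg.solve(K,[rc[1],rc[0],1.]);c=-R.T@t
    return c+d*(z-c[2])/d[2]
def proj(p,X):
    V=np.array(p["view"]);q=V[:3,:3]@np.array(X)+V[:3,3];q=np.array(p["mtx"])@(q/q[2]);return q[1],q[0]
E
python3 - <<'E'
from h import *
p=manip.camera("top")
zs={"main_board":0.004,"main_board_sink":.0364,"main_board_plug":.0064,"small_board_1":.004,"small_board_1_sink":.0304,"catch_tray":0,"tray_floor":.004,"tote":0,"tote_floor":.005,"nest":0,"nest_seat":.02,"nest_notch":.0224}
for q,z in zs.items():
    for r in manip.landmark_of(p,q):
        print(q,round(r["confidence"],2),np.round(r["centre"],1),np.round(ray(p,r["centre"],z),4))
im=p["image"]
cv2.imwrite("pics/c1.png",cv2.resize(im[140:290,135:275],None,fx=4,fy=4,interpolation=cv2.INTER_CUBIC)[:600])
cv2.imwrite("pics/c2.png",cv2.resize(im[178:265,295:365],None,fx=6,fy=6,interpolation=cv2.INTER_CUBIC))
E
```

```text
main_board 0.64 [188.6 237.6] [0.5606 0.2495 0.004 ]
main_board 0.46 [188.1 234.7] [0.5617 0.2575 0.004 ]
main_board 0.42 [115.  309.6] [0.772  0.0581 0.004 ]
main_board 0.37 [266.3 174.9] [0.3444 0.4102 0.004 ]
main_board_sink 0.2 [213.6 437.2] [ 0.505  -0.2913  0.0364]
main_board_plug 0.84 [181.4 257.7] [0.5817 0.1949 0.0064]
main_board_plug 0.24 [184.2 234.9] [0.5722 0.2569 0.0064]
main_board_plug 0.22 [113.9 264.3] [0.7706 0.1836 0.0064]
small_board_1 0.93 [243.4 229.5] [0.4102 0.2654 0.004 ]
small_board_1 0.82 [316.4 183. ] [0.2115 0.3818 0.004 ]
small_board_1 0.77 [218.6 182.3] [0.4741 0.3966 0.004 ]
small_board_1 0.64 [118.1 189. ] [0.7531 0.3918 0.004 ]
small_board_1_sink 0.82 [241.6 227.2] [0.4148 0.2672 0.0304]
catch_tray 0.91 [213.7 207. ] [0.4896 0.3309 0.    ]
tray_floor 0.92 [213.4 208.1] [0.4902 0.3271 0.004 ]
tote 0.65 [214.9 438.5] [ 0.5042 -0.3041  0.    ]
tote 0.56 [241.9 230.3] [0.4144 0.2641 0.    ]
tote 0.3 [262.6 174.3] [0.3542 0.4134 0.    ]
tote_floor 0.8 [213.3 438.4] [ 0.5082 -0.3026  0.005 ]
tote_floor 0.6 [200.9 325.9] [0.5335 0.0065 0.005 ]
tote_floor 0.47 [212.7 208.2] [0.4921 0.3267 0.005 ]
nest 0.72 [221.1 328.5] [ 0.4786 -0.0022  0.    ]
nest_seat 0.75 [245.  227.9] [0.4058 0.2668 0.02  ]
nest_seat 0.56 [221.1 329.4] [ 0.4777 -0.004   0.02  ]
nest_notch 0.73 [198.2 326.5] [0.5393 0.0055 0.0224]
nest_notch 0.34 [219.  323.6] [0.4828 0.0118 0.0224]
```

View pics/c1.png

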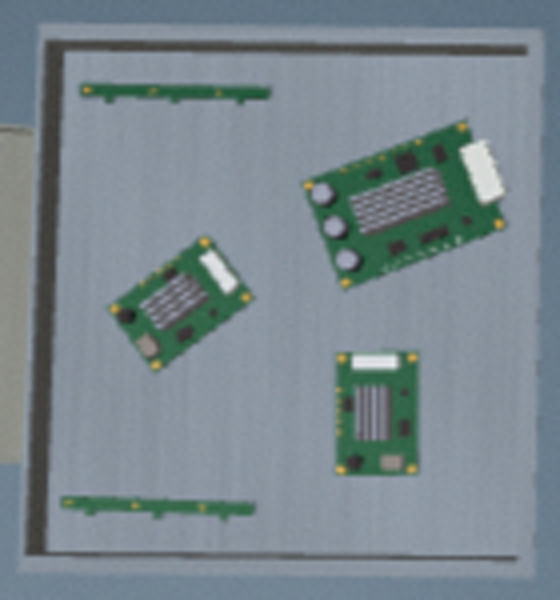

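View pics/c2.png

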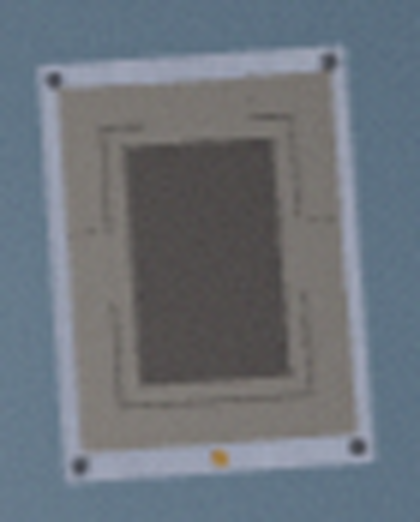

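```bash
cat >> h.py <<'E'
from scipy.spatial.transform import Rotation as Ro
def pose():
    s=manip.state();return np.array(s["ee_pos"]),Ro.from_rotvec(s["eef_rot"])
def down(yaw):
    x=np.array([np.cos(yaw),np.sin(yaw),0]);z=np.array([0,0,-1.]);return Ro.from_matrix(np.column_stack([x,np.cross(z,x),z]))
def yaw():
    m=pose()[1].as_matrix();return np.arctan2(m[1,0],m[0,0]),np.degrees(np.arccos(-m[2,2]))
def plan(tgt,yw,hand,n=None,start=None):
    """rows from current pose to tgt (m), straight, rotating evenly; prints rows"""
    P,R=start if start else pose();T=down(yw)
    d=(R.inv()*T).as_rotvec();D=np.array(tgt)-P
    n0=max(np.linalg.norm(D)/.040,np.linalg.norm(d)/.120)
    n=n or int(np.ceil(n0));rows=[]
    for i in range(n):
        Ri=R*Ro.from_rotvec(d*i/n);t=Ri.inv().apply(D/n)*1000
        rows.append([round(v,3) for v in d/n]+[round(v,1) for v in t]+[hand])
    print(n,round(n0,1));print("["+",\n".join(str(r).replace(' ','') for r in rows)+"]")
    return np.array(tgt),T
E
python3 - <<'E'
from h import *
p=manip.camera("wrist");cv2.imwrite("pics/w0.png",p["image"])
P,R=pose();V=p["view"];c=-V[:3,:3].T@V[:3,3]
print(p["mtx"].tolist(),"cam in tool",R.inv().apply(c-P),"\n",R.inv().as_matrix()@V[:3,:3].T, yaw())
plan([.44,.0,.25],1.94,100)
E
```

```text
[[279.6971957580685, 0.0, 321.3202283006523], [0.0, 279.6971957580685, 200.4415036635444], [0.0, 0.0, 1.0]] cam in tool [ 0.07159704 -0.00106563 -0.12335425] 
 [[ 2.77316214e-04 -9.59570542e-01 -2.81468112e-01]
 [ 9.99999667e-01  4.82210950e-04 -6.58686700e-04]
 [ 7.67783360e-04 -2.81467836e-01  9.59570356e-01]] (np.float64(0.382740290784122), np.float64(0.0028912533689103947))
15 14.5
[[np.float64(0.0),np.float64(0.0),np.float64(-0.104),np.float64(27.2),np.float64(-27.4),np.float64(0.0),100],
[np.float64(0.0),np.float64(0.0),np.float64(-0.104),np.float64(29.9),np.float64(-24.4),np.float64(0.0),100],
[np.float64(0.0),np.float64(0.0),np.float64(-0.104),np.float64(32.3),np.float64(-21.2),np.float64(0.0),100],
[np.float64(0.0),np.float64(0.0),np.float64(-0.104),np.float64(34.3),np.float64(-17.7),np.float64(0.0),100],
[np.float64(0.0),np.float64(0.0),np.float64(-0.104),np.float64(35.9),np.float64(-14.1),np.float64(0.0),100],
[np.float64(0.0),np.float64(0.0),np.float64(-0.104),np.float64(37.2),np.float64(-10.3),np.float64(0.0),100],
[np.float64(0.0),np.float64(0.0),np.float64(-0.104),np.f
[... 212 characters left out ...]
np.float64(38.6),np.float64(1.6),np.float64(0.0),100],
[np.float64(0.0),np.float64(0.0),np.float64(-0.104),np.float64(38.2),np.float64(5.6),np.float64(0.0),100],
[np.float64(0.0),np.float64(0.0),np.float64(-0.104),np.float64(37.4),np.float64(9.5),np.float64(0.0),100],
[np.float64(0.0),np.float64(0.0),np.float64(-0.104),np.float64(36.2),np.float64(13.4),np.float64(0.0),100],
[np.float64(0.0),np.float64(0.0),np.float64(-0.104),np.float64(34.6),np.float64(17.0),np.float64(0.0),100],
[np.float64(0.0),np.float64(0.0),np.float64(-0.104),np.float64(32.7),np.float64(20.5),np.float64(0.0),100],
[np.float64(0.0),np.float64(0.0),np.float64(-0.104),np.float64(30.4),np.float64(23.8),np.float64(0.0),100]]
```

View pics/w0.png

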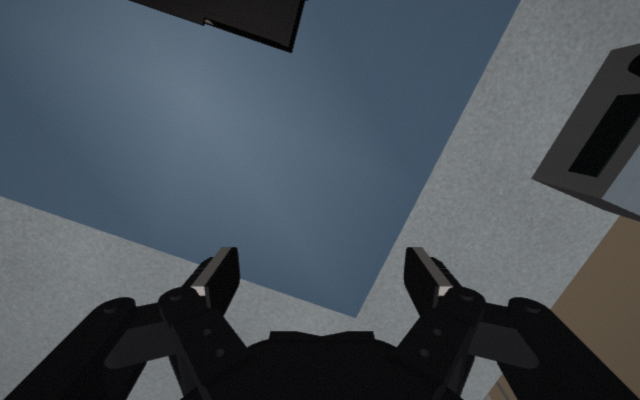

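The wrist view shows the fingers at the bottom and the mat. I'll move over the nest for a close look.

```bash
sed -i 's/round(v,3) for v in d/round(float(v),3) for v in d/; s/round(v,1) for v in t/round(float(v),1) for v in t/' h.py; python3 -m crank '[[0,0,-0.104,27.2,-27.4,0,100],[0,0,-0.104,30,-24.4,0,100],[0,0,-0.104,32.3,-21.2,0,100],[0,0,-0.104,34.3,-17.7,0,100],[0,0,-0.104,36,-14,0,100],[0,0,-0.104,37,-10,5,100],[0,0,-0.104,38,-6.4,5,100],[0,0,-0.104,38,-2.4,5,100],[0,0,-0.104,38,1.6,5,100],[0,0,-0.104,38,5.6,5,100],[0,0,-0.104,37,9.5,10,100],[0,0,-0.104,36,13,10,100],[0,0,-0.104,30,17,10,100],[0,0,-0.104,20,12,5,100]]'
python3 - <<'E'
from h import *
p=manip.camera("wrist");cv2.imwrite("pics/w1.png",p["image"]);np.savez("w1.npz",**{k:p[k] for k in("image","mtx","view")})
print(pose()[0],yaw())
for q,z in (("nest",0),("nest_seat",.02),("nest_notch",.0224)):
    for r in manip.landmark_of(p,q)[:2]: print(q,round(r["confidence"],2),np.round(r["centre"],1),np.round(ray(p,r["centre"],z),4))
E
```

```text
clock: 1.97
ee_pos: [0.4114, -0.0376, 0.1893]
eef_rot: [1.826, 2.538, -0.004]
wrist_force: [0.4, -0.6, -0.7]
width: 0.0853
[ 0.41139173 -0.03475593  0.18856802] (np.float64(1.9026680262037772), np.float64(0.7144221846321177))
nest_seat 0.92 [172.9 390.2] [4.769e-01 4.000e-04 2.000e-02]
nest_notch 0.98 [186.4 441.8] [0.5342 0.0046 0.0224]
```

View pics/w1.png

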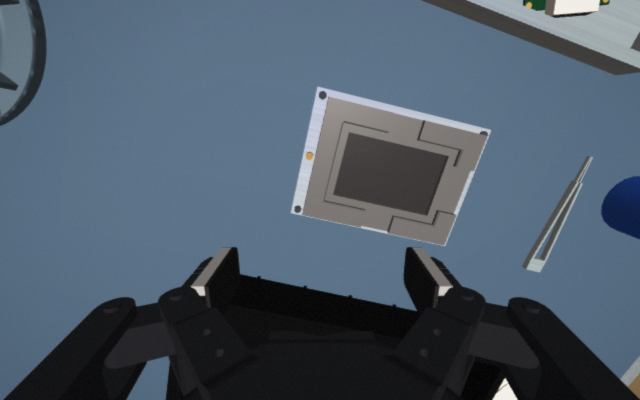

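```bash

python3 - <<'E'
from h import *
p=manip.camera("wrist");np.savez("w2.npz",**{k:p[k] for k in("image","mtx","view")})
print(pose()[0],yaw(),manip.state()["dq"])
for q,z in (("nest",0),("nest_seat",.02),("nest_notch",.0224)):
    for r in manip.landmark_of(p,q)[:2]: print(q,round(r["confidence"],2),np.round(r["centre"],1),np.round(ray(p,r["centre"],z),4))
cv2.imwrite("pics/w2c.png",cv2.resize(p["image"][75:260,280:500],None,fx=3.2,fy=3.2,interpolation=cv2.INTER_CUBIC))
E
```

```text
[ 0.41126831 -0.04071709  0.19022212] (np.float64(1.8868603453064585), np.float64(0.8958130522109685)) [-0.02993032 -0.00455502 -0.00264982  0.00158718 -0.00011711  0.0001039 ]
nest 0.56 [170.8 386.6] [ 0.4783 -0.0039  0.    ]
nest_seat 0.89 [171.9 388.9] [ 0.4753 -0.002   0.02  ]
nest_notch 0.64 [182.3 444.1] [0.5348 0.0062 0.0224]
```

View pics/w2c.png

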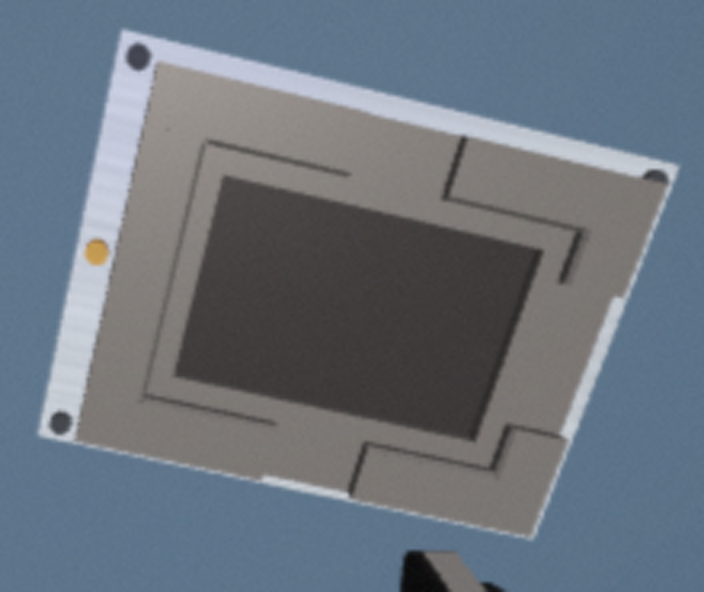

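```bash
cat >> h.py <<'E'
from scipy.optimize import least_squares
def fit(p,pts3,rc,x0):
    """pts3 Nx3 local with world z; rc pixel; returns x,y,yaw + residual px"""
    pts3=np.array(pts3,float);rc=np.array(rc,float)
    def f(v):
        c,s=np.cos(v[2]),np.sin(v[2]);o=[]
        for q,r in zip(pts3,rc):
            o+=list(np.array(proj(p,[v[0]+c*q[0]-s*q[1],v[1]+s*q[0]+c*q[1],q[2]]))-r)
        return np.array(o)
    r=least_squares(f,x0);return r.x,r.fun.reshape(-1,2)
E
python3 - <<'E'
from h import *
p=dict(np.load("w2.npz"))
C=lambda x,y:(75+y/3.2-.35,280+x/3.2-.35)
b=.026;l=.006
A=[(-.082,.062,b),(-.082,-.062,b),(.082,-.062,b),(.082,.062,b),(-.095,.07,l),(-.095,-.07,l),(.095,.07,l)]
pa=[C(155,64),C(76,440),C(533,538),C(668,183),C(122,30),C(40,436),C(680,166)]
x0=[.477,0,.09]
print(fit(p,A[:4],pa[:4],x0));print(fit(p,A[4:],pa[4:],x0))
# pocket at seat: far lower edges
k=.0255
B=[(-.062,.042,k),(-.062,-.042,k),(.062,-.042,k),(.062,.042,k)]
pb=[C(206,141),C(145,397),C(495,470),C(580,230)]
print(fit(p,B,pb,x0));print(fit(p,[(q[0],q[1],.02) for q in B],pb,x0))
E
```

```text
(array([ 0.47739512, -0.00259866,  0.10154804]), array([[-5.35071872e-01,  3.85243382e-01],
       [ 1.02173161e+00, -3.07396014e-01],
       [-3.64192619e-01, -2.15240986e-01],
       [-5.55929713e-05,  7.37063579e-02]]))
(array([ 0.47771799, -0.00255657,  0.09695406]), array([[ 9.43907627e-05,  9.96641825e-02],
       [ 2.03171050e-01, -3.61993135e-01],
       [-1.21069267e-01,  2.29098771e-01]]))
(array([ 0.47663241, -0.00183721,  0.09907922]), array([[ 0.0917536 , -0.63490715],
       [-0.1466219 , -0.39019516],
       [ 0.30227178,  0.03585958],
       [-0.09008506,  0.99444651]]))
(array([ 0.47824044, -0.00226397,  0.0996171 ]), array([[ 0.98138529,  0.25727421],
       [-0.7669199 ,  0.81397407],
       [-0.7665088 , -0.71380396],
       [ 0.1810621 , -0.38333182]]))
```

```bash
python3 - <<'E'
from h import *
plan([.53,.23,.20],1.94,100)
E
```

```text
8 7.4
[[0.001,0.002,-0.007,27.7,24.6,-1.4,100],
[0.001,0.002,-0.007,27.5,24.8,-1.4,100],
[0.001,0.002,-0.007,27.3,25.0,-1.4,100],
[0.001,0.002,-0.007,27.2,25.2,-1.3,100],
[0.001,0.002,-0.007,27.0,25.4,-1.3,100],
[0.001,0.002,-0.007,26.8,25.5,-1.3,100],
[0.001,0.002,-0.007,26.7,25.7,-1.3,100],
[0.001,0.002,-0.007,26.5,25.9,-1.2,100]]
```

```bash
python3 -m crank '[[0.001,0.002,-0.007,27.7,24.6,-1.4,100],[0.001,0.002,-0.007,27.5,24.8,-1.4,100],[0.001,0.002,-0.007,27.3,25,-1.4,100],[0.001,0.002,-0.007,27.2,25.2,-1.3,100],[0.001,0.002,-0.007,27,25.4,-1.3,100],[0.001,0.002,-0.007,26.8,25.5,-1.3,100],[0.001,0.002,-0.007,26.7,25.7,-1.3,100],[0.001,0.002,-0.007,26.5,25.9,-1.2,100],[0,0,0,0,0,0,100]]'
python3 - <<'E'
from h import *
p=manip.camera("wrist");p=manip.camera("wrist");cv2.imwrite("pics/w3.png",p["image"]);np.savez("w3.npz",**{k:p[k] for k in("image","mtx","view")})
print(pose()[0],yaw())
for q,z in (("main_board",.004),("main_board_sink",.0364),("main_board_plug",.0064),("small_board_1",.004),("small_board_1_sink",.0304)):
    for r in manip.landmark_of(p,q)[:3]: print(q,round(r["confidence"],2),np.round(r["centre"],1),np.round(ray(p,r["centre"],z),4))
E
```

```text
clock: 3.12
ee_pos: [0.5439, 0.2258, 0.2032]
eef_rot: [1.816, 2.557, 0.005]
wrist_force: [-0.7, -0.4, -0.2]
width: 0.0856
[0.54207702 0.22210768 0.20257158] (np.float64(1.9051308946851968), np.float64(0.2875583009753426))
main_board 0.73 [165.6 337.7] [0.5551 0.2486 0.004 ]
main_board_sink 0.94 [165.7 339.3] [0.5531 0.2535 0.0364]
main_board_plug 0.79 [212.4 338.6] [0.5755 0.1959 0.0064]
main_board_plug 0.73 [315.2 220.7] [0.4754 0.0055 0.0064]
small_board_1 0.56 [107.2 220.8] [0.4125 0.2669 0.004 ]
small_board_1_sink 0.68 [104.7 210.4] [0.4108 0.2679 0.0304]
```

View pics/w3.png

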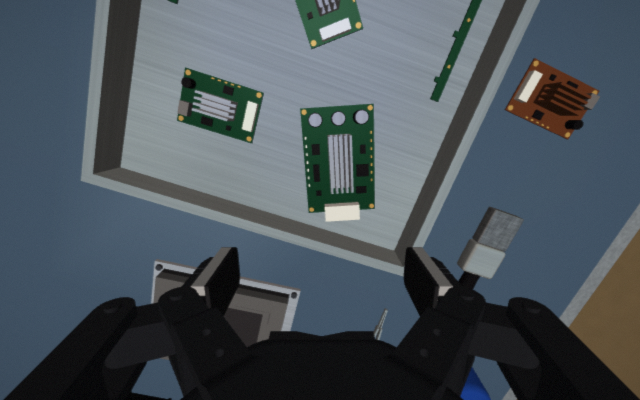

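```bash
python3 - <<'E'
from h import *
im=np.load("w3.npz")["image"]
a=cv2.resize(im[92:227,290:390],None,fx=4.4,fy=4.4,interpolation=cv2.INTER_CUBIC)
b=cv2.resize(im[60:150,170:272],None,fx=4,fy=4,interpolation=cv2.INTER_CUBIC)
o=np.zeros((594,800,3),np.uint8)+0;o[:a.shape[0],:a.shape[1]]=a[:, :440];b=cv2.resize(b,(360,318));o[:318,440:]=b
cv2.imwrite("pics/w3c.png",o)
E
```

```text
(no output)
```

View pics/w3c.png

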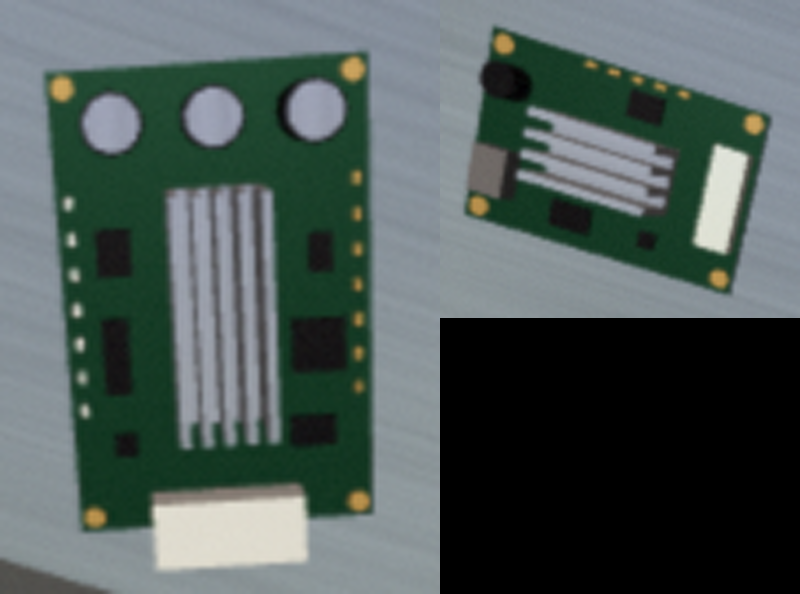

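```bash
python3 - <<'E'
from h import *
p=dict(np.load("w3.npz"))
C=lambda x,y:(92+y/4.4-.4,290+x/4.4-.4)
S=lambda x,y:(60+y/3.533-.35,170+(x-440)/3.533-.35)
x0=[.555,.25,-1.2]
rect=lambda a,b,z:[(-a,-b,z),(-a,b,z),(a,b,z),(a,-b,z)]
print(fit(p,rect(.06,.04,.0064),[C(46,73),C(368,53),C(373,513),C(84,530)],x0))
print(fit(p,rect(.03,.012,.0364),[C(167,190),C(270,185),C(281,443),C(180,447)],x0))
print(fit(p,rect(.042,.028,.0064),[S(466,214),S(490,27),S(771,115),S(730,293)],[.41,.267,0]))
E
```

```text
(array([ 0.55452733,  0.25458725, -1.17211611]), array([[-0.09983608, -0.23364788],
       [-0.48188414,  0.36474286],
       [ 0.28736618,  0.25482254],
       [ 0.48424589, -0.40166959]]))
(array([ 0.55386394,  0.25531416, -1.1728453 ]), array([[ 0.74465966, -0.04922996],
       [ 0.34985835,  0.28694753],
       [-0.84993077, -0.4049523 ],
       [-0.38210881,  0.15215566]]))
(array([0.41154457, 0.26734956, 0.04565683]), array([[ 0.41333155, -0.35233051],
       [-0.18853977,  0.65280344],
       [-0.46872192, -0.25143706],
       [ 0.28060366, -0.0778974 ]]))
```

```bash
python3 - <<'E'
from h import *
print(pose()[0],yaw())
plan([.5543,.2547,.08],1.970,60)
E
```

```text
[0.54121526 0.22069388 0.20292886] (np.float64(1.902949403148462), np.float64(0.28523025804170987))
4 3.2
[[0.001,0.001,-0.017,7.1,5.8,30.7,60],
[0.001,0.001,-0.017,7.0,5.9,30.7,60],
[0.001,0.001,-0.017,6.8,6.1,30.7,60],
[0.001,0.001,-0.017,6.7,6.2,30.7,60]]
```

```bash
python3 -m crank '[[0.001,0.001,-0.017,7,6,30.7,60],[0.001,0.001,-0.017,7,6,30.7,60],[0.001,0.001,-0.017,7,6,30.7,60],[0.001,0.001,-0.017,7,6,30.7,60],[0,0,0,0,0,0,60],[0,0,0,0,0,0,60]]'
python3 - <<'E'
from h import *
print(pose()[0],yaw())
plan([.5543,.2547,.034],1.970,60)
E
```

```text
clock: 3.97
ee_pos: [0.5584, 0.2498, 0.0817]
eef_rot: [1.742, 2.606, 0.007]
wrist_force: [0.8, 0.0, 1.0]
width: 0.0512
[0.55835298 0.24976015 0.08165206] (np.float64(1.9632934443042607), np.float64(0.46159783288919215))
2 1.2
[[0.004,0.002,-0.003,3.1,-1.1,23.8,60],
[0.004,0.002,-0.003,3.1,-1.0,23.8,60]]
```

```bash
python3 -m crank '[[0.004,0.002,-0.004,6.4,-2,4,60],[0.003,0.002,-0.003,0,0,0,60],[0,0,0,0,0,0,60]]'
python3 - <<'E'
from h import *
p=manip.camera("wrist");cv2.imwrite("pics/w4.png",p["image"]);np.savez("w4.npz",**{k:p[k] for k in("image","mtx","view")})
print(pose()[0],yaw())
plan([.5543,.2547,.034],1.970,60)
E
```

```text
clock: 4.22
ee_pos: [0.555, 0.2537, 0.0814]
eef_rot: [1.739, 2.615, 0.005]
wrist_force: [1.3, 0.7, 0.2]
width: 0.0513
[0.55518738 0.25382929 0.08169004] (np.float64(1.9677598945546768), np.float64(0.22285996252606685))
2 1.2
[[0.002,-0.0,-0.001,0.6,-0.3,23.8,60],
[0.002,-0.0,-0.001,0.6,-0.3,23.8,60]]
```

View pics/w4.png

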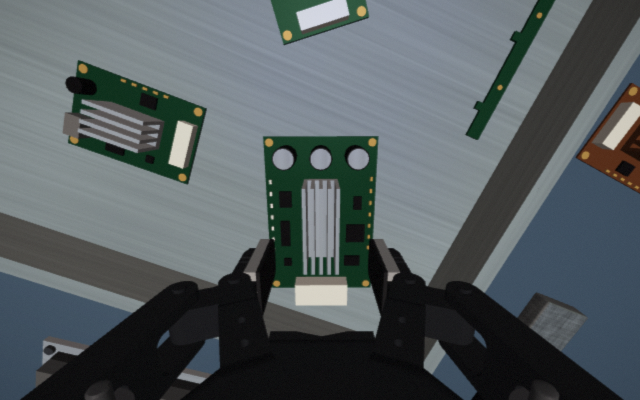

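```bash
python3 - <<'E'
from h import *
im=np.load("w4.npz")["image"]
cv2.imwrite("pics/w4c.png",cv2.resize(im[125:310,245:395],None,fx=3.2,fy=3.2,interpolation=cv2.INTER_CUBIC))
E
python3 -m crank '[[0.002,0,-0.001,0.6,-0.3,27,60],[0.002,0,-0.001,0.6,-0.3,22,60],[0,0,0,0,0,0,60]]'
python3 -c "
from h import *
print(pose()[0],yaw(),manip.state()['wrist_force'])"
```

```text
clock: 4.52
ee_pos: [0.5594, 0.2556, 0.0388]
eef_rot: [1.733, 2.61, 0.015]
wrist_force: [-0.8, -0.4, 0.4]
width: 0.0513
[0.5593546  0.25556363 0.0387861 ] (np.float64(1.9690993520336835), np.float64(0.7369475855027104)) [-0.81677888 -0.3969457   0.44905604]
```

View pics/w4c.png

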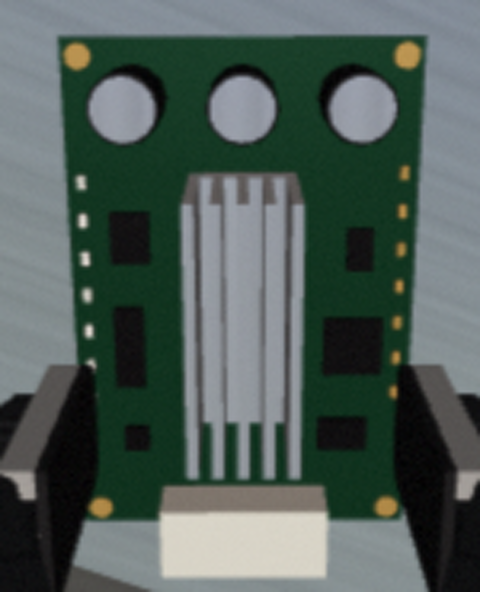

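```bash
python3 - <<'E'
from h import *
p=dict(np.load("w4.npz"))
C=lambda x,y:(125+y/3.2-.35,245+x/3.2-.35)
x0=[.555,.25,-1.2]
rect=lambda a,b,z:[(-a,-b,z),(-a,b,z),(a,b,z),(a,-b,z)]
v=fit(p,rect(.06,.04,.0064),[C(59,37),C(426,37),C(404,521),C(91,518)],x0);print(v)
print(fit(p,rect(.03,.012,.0364),[C(182,204),C(303,204),C(300,480),C(187,480)],x0))
P,R=pose();print(P,yaw())
v=v[0];print("sink in tool",R.inv().apply([v[0]-P[0],v[1]-P[1],.0364-P[2]]))
plan([v[0],v[1],.034],v[2]+np.pi,60)
E
```

```text
(array([ 0.55484228,  0.25476493, -1.16808086]), array([[ 0.13606052, -0.11813999],
       [-0.53103498,  0.73246486],
       [-0.46191432, -0.03782565],
       [ 1.10781521, -0.68084552]]))
(array([ 0.55442086,  0.25449873, -1.17137938]), array([[ 0.26331191, -0.4420549 ],
       [ 0.15510754,  0.48362312],
       [-0.30143601, -0.02190698],
       [-0.17982015, -0.02376771]]))
[0.5593546  0.25556363 0.0387861 ] (np.float64(1.9690993520336835), np.float64(0.7369475855027104))
sink in tool [ 0.00101852 -0.00449884  0.00232713]
1 0.2
[[0.013,0.002,-0.004,1.0,-4.5,4.7,60]]
```

```bash
python3 -m crank '[[0.013,0.002,-0.004,1,-4.5,5,60],[0.004,0,0,0,0,0,60],[0,0,0,0,0,0,45]]' 50
python3 - <<'E'
from h import *
print(pose()[0],yaw())
plan([.5546,.2547,.034],1.970,60)
E
```

```text
clock: 4.77
ee_pos: [0.5563, 0.2549, 0.0371]
eef_rot: [-1.732, -2.62, 0.003]
wrist_force: [-0.0, 0.3, -1.1]
width: 0.0403
[0.55633208 0.25486127 0.03714548] (np.float64(1.9732647928422455), np.float64(0.11642074562858482))
1 0.1
[[-0.002,0.001,0.003,0.5,-1.7,3.1,60]]
```

```bash
python3 -m crank '[[-0.002,0.001,0.003,0.5,-2,5,40],[0,0,0,0,0,3,0],[0,0,0,0,0,0,0],[0,0,0,0,0,0,0],[0,0,0,0,0,0,0],[0,0,0,0,0,0,0]]' 50
python3 - <<'E'
from h import *
s=manip.state();print(pose()[0],yaw(),s["width"],s["wrist_force"])
E
```

```text
clock: 5.27
ee_pos: [0.556, 0.255, 0.0321]
eef_rot: [1.735, 2.615, 0.007]
wrist_force: [0.0, -0.3, -1.9]
width: 0.0232
[0.55596469 0.25499581 0.03208306] (np.float64(1.969868999968119), np.float64(0.2977993018647611)) 0.023245515550068832 [ 0.01806313 -0.27066526 -1.86728302]
```

```bash
python3 -m crank '[[0,0,0,0,0,-15,0],[0,0,0,0,0,-25,0],[0,0,0,0,0,-35,0],[0,0,0,0,0,-35,0],[0,0,0,0,0,-15,0],[0,0,0,0,0,0,0]]'
python3 - <<'E'
from h import *
p=manip.camera("wrist");cv2.imwrite("pics/w5.png",p["image"]);np.savez("w5.npz",**{k:p[k] for k in("image","mtx","view")})
s=manip.state();print(pose()[0],yaw(),s["width"],s["wrist_force"])
np.savez("w5p.npz",P=pose()[0],R=pose()[1].as_matrix())
cv2.imwrite("pics/w5c.png",cv2.resize(p["image"][200:400,220:420],None,fx=3,fy=3,interpolation=cv2.INTER_CUBIC))
plan([.49,-.015,.15],.099+np.pi,0)
E
```

```text
clock: 5.77
ee_pos: [0.5522, 0.2539, 0.1575]
eef_rot: [-1.735, -2.614, 0.005]
wrist_force: [0.5, 0.5, -0.6]
width: 0.023
[0.55193634 0.25385196 0.1562846 ] (np.float64(1.96969444866488), np.float64(0.3242880645259373)) 0.02319198065455358 [ 0.59816609 -0.11242907 -1.29411257]
11 10.6
[[-0.0,-0.0,-0.116,-20.3,-14.7,0.6,0],
[-0.0,-0.0,-0.116,-18.5,-16.9,0.6,0],
[-0.0,-0.0,-0.116,-16.4,-18.9,0.6,0],
[-0.0,-0.0,-0.116,-14.1,-20.7,0.6,0],
[-0.0,-0.0,-0.116,-11.7,-22.2,0.6,0],
[-0.0,-0.0,-0.116,-9.0,-23.4,0.6,0],
[-0.0,-0.0,-0.116,-6.3,-24.3,0.6,0],
[-0.0,-0.0,-0.116,-3.4,-24.8,0.6,0],
[-0.0,-0.0,-0.116,-0.5,-25.1,0.6,0],
[-0.0,-0.0,-0.116,2.4,-25.0,0.6,0],
[-0.0,-0.0,-0.116,5.2,-24.5,0.6,0]]
```

View pics/w5.png

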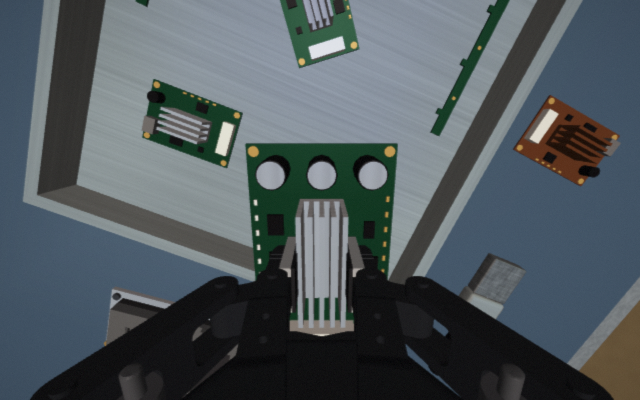

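```bash
python3 - <<'E'
from h import *
p=dict(np.load("w5.npz"))
d=np.load("w5p.npz");P=d["P"];R=Ro.from_matrix(d["R"])
# camera in tool assumed fixed
Rc=np.array([[0,-.95957,-.28147],[1,0,0],[0,-.28147,.95957]]);c=np.array([.0716,-.00107,-.12335])
V=p["view"];print("cam now",R.inv().apply(-V[:3,:3].T@V[:3,3]-P))
for name,rc,z in (("TL",(143.5,246.5),.0257),("TR",(143,397),.0257),("sinkTL",(210,296),-.0044),("sinkTR",(210,348),-.0044),("BL",(327,290),-.0044),("BR",(327,352),-.0044)):
    r=Rc@np.linalg.solve(p["mtx"],[rc[1],rc[0],1]);print(name,np.round((c+r*(z-c[2])/r[2])*1000,1))
E
```

```text
cam now [ 0.07247265  0.00028367 -0.12452204]
TL [ 59.  -40.3  25.7]
TR [59.2 38.6 25.7]
sinkTL [ 32.2 -12.4  -4.4]
sinkTR [32.2 10.9 -4.4]
BL [-30.7 -17.1  -4.4]
BR [-30.7  14.6  -4.4]
```

View pics/w5c.png

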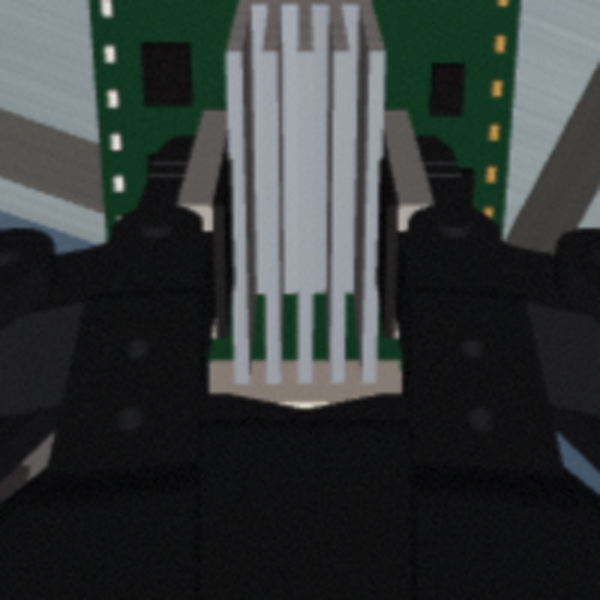

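```bash
python3 - <<'E'
from h import *
plan([.477,-.0024,.11],.099+np.pi,0)
E
```

```text
11 10.6
[[-0.0,-0.0,-0.116,-18.8,-15.3,4.3,0],
[-0.0,-0.0,-0.116,-16.9,-17.4,4.3,0],
[-0.0,-0.0,-0.116,-14.8,-19.2,4.3,0],
[-0.0,-0.0,-0.116,-12.5,-20.8,4.3,0],
[-0.0,-0.0,-0.116,-10.0,-22.1,4.3,0],
[-0.0,-0.0,-0.116,-7.4,-23.1,4.3,0],
[-0.0,-0.0,-0.116,-4.7,-23.8,4.3,0],
[-0.0,-0.0,-0.116,-1.9,-24.2,4.2,0],
[-0.0,-0.0,-0.116,0.9,-24.2,4.2,0],
[-0.0,-0.0,-0.116,3.7,-24.0,4.2,0],
[-0.0,-0.0,-0.116,6.4,-23.4,4.2,0]]
```

```bash
python3 -m crank '[[0,0,-0.116,-18.8,-15.3,2,0],[0,0,-0.116,-17,-17.4,2,0],[0,0,-0.116,-15,-19,2,0],[0,0,-0.116,-12.5,-21,2,0],[0,0,-0.116,-10,-22,4,0],[0,0,-0.116,-7.4,-23,4,0],[0,0,-0.116,-4.7,-24,5,0],[0,0,-0.116,-2,-24,5,0],[0,0,-0.116,1,-24,5,0],[0,0,-0.116,4,-24,6,0],[0,0,-0.116,6.4,-20,6,0],[0,0,0,0,0,0,0]]'
python3 - <<'E'
from h import *
print(pose()[0],yaw())
plan([.477,-.0024,.085],.099+np.pi,0)
E
```

```text
clock: 6.82
ee_pos: [0.4668, -0.0083, 0.091]
eef_rot: [0.269, -3.098, -0.009]
wrist_force: [-0.8, 0.9, -1.9]
width: 0.0232
[ 0.46675819 -0.00828384  0.0910175 ] (np.float64(-2.968004780298576), np.float64(1.8785178342911004))
1 0.7
[[0.007,-0.032,0.074,-11.3,4.0,5.7,0]]
```

```bash
python3 -m crank '[[0.007,-0.032,0.074,-11,4,2,0],[0,0,0,0,0,0,0],[0,0,0,0,0,0,0]]'
python3 - <<'E'
from h import *
print(pose()[0],yaw())
plan([.477,-.0024,.085],.099+np.pi,0)
E
```

```text
clock: 7.07
ee_pos: [0.4732, -0.0025, 0.084]
eef_rot: [0.141, -3.131, -0.005]
wrist_force: [0.5, 0.0, -1.6]
width: 0.0226
[ 0.47320427 -0.00253472  0.08404805] (np.float64(-3.051496552867557), np.float64(0.4855602072553782))
1 0.1
[[0.004,-0.008,-0.009,-3.8,-0.2,-1.0,0]]
```

```bash
python3 -m crank '[[0.004,-0.008,-0.009,-4,0,0,0],[0,0,0,0,0,0,0]]'
python3 - <<'E'
from h import *
p=manip.camera("wrist");cv2.imwrite("pics/w6.png",p["image"]);np.savez("w6.npz",**{k:p[k] for k in("image","mtx","view")})
P,R=pose();np.savez("w6p.npz",P=P,R=R.as_matrix());print(P,yaw())
cv2.imwrite("pics/w6c.png",cv2.resize(p["image"][90:290,210:430],None,fx=3,fy=3,interpolation=cv2.INTER_CUBIC))
s=manip.camera("side");cv2.imwrite("pics/s6.png",cv2.resize(s["image"][190:270,250:370],None,fx=6,fy=6,interpolation=cv2.INTER_CUBIC))
E
```

```text
clock: 7.23
ee_pos: [0.4764, -0.0012, 0.0829]
eef_rot: [0.16, -3.135, -0.0]
wrist_force: [-0.1, -0.7, -1.1]
width: 0.0231
[ 0.47605429 -0.00109509  0.0829013 ] (np.float64(-3.0399244519669413), np.float64(0.1696942428437665))
```

View pics/w6.png

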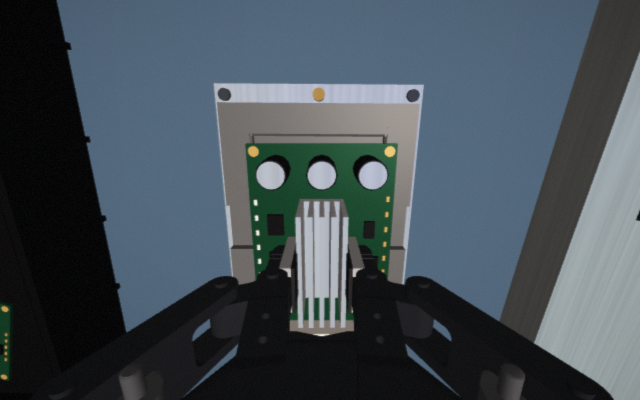

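View pics/w6c.png

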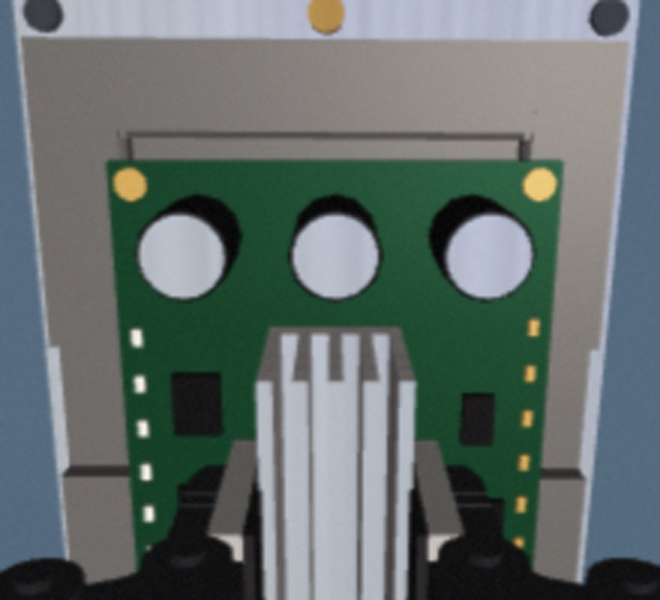

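View pics/s6.png

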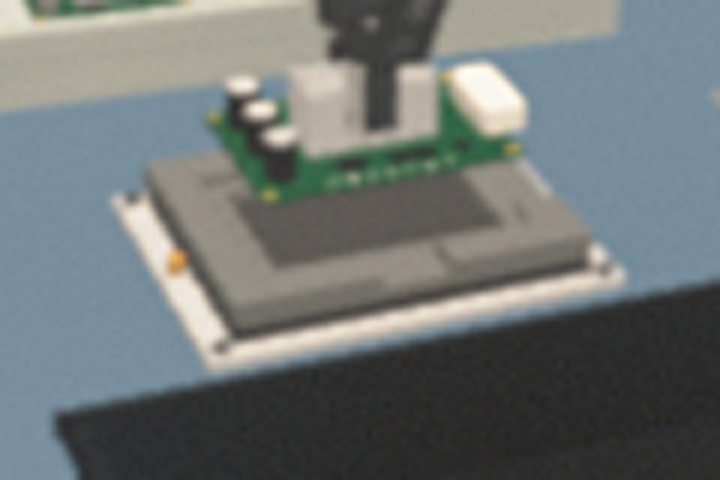

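```bash
python3 - <<'E'
from h import *
p=dict(np.load("w6.npz"));d=np.load("w6p.npz");P=d["P"]
C=lambda x,y:(90+y/3-.33,210+x/3-.33)
t=3.2417-np.pi
zb=P[2]-.0257
rot=np.array([[np.cos(-.1),-np.sin(-.1)],[np.sin(-.1),np.cos(-.1)]])
for n,c,z in(("bTL",C(107,160),zb),("bTR",C(563,160),zb),("nTL",C(22,38),.026),("nTR",C(629,40),.026),("pkTL",C(128,134),.0255),("pkTR",C(525,134),.0255),("gapL",C(62,468),.026),("gapR",C(583,470),.026)):
    w=ray(p,c,z);print(n,np.round(w*1000,1),"nestaligned rel TCP",np.round(rot@(w[:2]-P[:2])*1000,1))
print(fit(p,[(-.082,.062,.026),(-.082,-.062,.026),(-.062,.042,.0255),(-.062,-.042,.0255)],[C(629,40),C(22,38),C(525,134),C(128,134)],[.477,0,.1]))
print(fit(p,[(-.06,.04,zb),(-.06,-.04,zb)],[C(563,160),C(107,160)],[.477,0,.1]))
E
```

```text
bTL [421.2 -45.7  57.2] nestaligned rel TCP [-59.  -38.9]
bTR [413.1  33.6  57.2] nestaligned rel TCP [-59.2  40.8]
nTL [401.9 -71.5  26. ] nestaligned rel TCP [-80.8 -62.7]
nTR [389.7  51.3  26. ] nestaligned rel TCP [-80.7  60.7]
pkTL [418.8 -49.6  25.5] nestaligned rel TCP [-61.8 -42.5]
pkTR [410.3  33.4  25.5] nestaligned rel TCP [-62.   40.9]
gapL [496.9 -62.3  26. ] nestaligned rel TCP [ 14.6 -63. ]
gapR [485.   59.6  26. ] nestaligned rel TCP [14.9 59.5]
(array([ 0.47685393, -0.0019032 ,  0.10017813]), array([[-1.00961308,  0.69787076],
       [-0.77835367, -0.43851809],
       [ 1.16957333,  0.25456051],
       [ 0.90864078, -0.52139962]]))
(array([4.76862210e-01, 5.98510111e-05, 1.02063874e-01]), array([[ 0.0205653 ,  0.27517136],
       [ 0.02049174, -0.27488036]]))
```

```bash
python3 -m crank '[[0,0,0,0,-2,8,0],[0,0,0,0,0,8,0],[0,0,0,0,0,4,0],[0,0,0,0,0,0,0]]'
python3 - <<'E'
from h import *
p=manip.camera("wrist");cv2.imwrite("pics/w7.png",p["image"]);np.savez("w7.npz",**{k:p[k] for k in("image","mtx","view")})
P,R=pose();np.savez("w7p.npz",P=P,R=R.as_matrix());print(P,yaw())
cv2.imwrite("pics/w7c.png",cv2.resize(p["image"][90:290,210:430],None,fx=3,fy=3,interpolation=cv2.INTER_CUBIC))
plan([.4762,-.003,.058],3.242,0)
E
```

```text
clock: 7.67
ee_pos: [0.4768, -0.003, 0.0617]
eef_rot: [0.162, -3.136, 0.0]
wrist_force: [-0.2, 0.6, -0.8]
width: 0.0229
[ 0.47679911 -0.0029573   0.0618575 ] (np.float64(-3.0384157923434425), np.float64(0.08879399819698405))
1 0.1
[[0.0,-0.002,0.003,0.6,0.0,3.9,0]]
```

View pics/w7c.png

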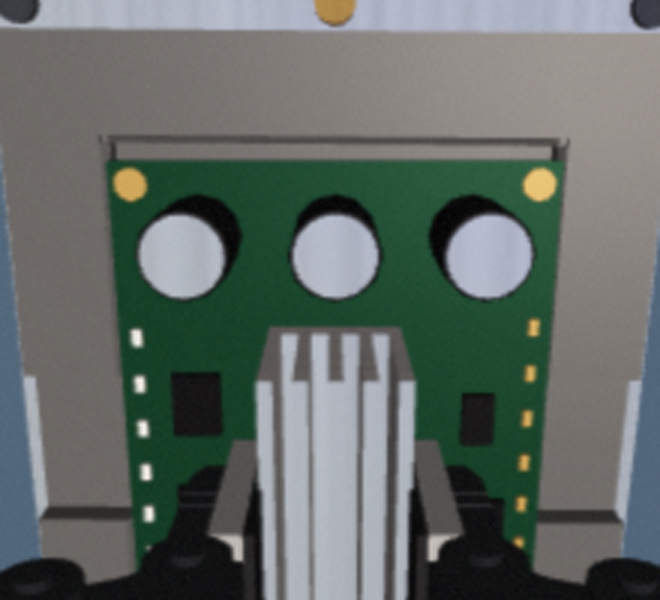

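```bash
python3 - <<'E'
from h import *
p=dict(np.load("w7.npz"));d=np.load("w7p.npz");P=d["P"]
C=lambda x,y:(90+y/3-.33,210+x/3-.33)
zb=P[2]-.0257
rot=np.array([[np.cos(-.1),-np.sin(-.1)],[np.sin(-.1),np.cos(-.1)]])
for n,c,z in(("bTL",C(107,160),zb),("bTR",C(563,160),zb),("pkTLo",C(103,137),.026),("pkTRo",C(568,140),.026),("pki",C(112,142),.0245),("pki",C(555,142),.0245),("n-x edge",C(330,32),.026),("gapL",C(42,508),.026),("gapR",C(620,514),.026)):
    w=ray(p,c,z);print(n,np.round(rot@(w[:2]-P[:2])*1000,1))
E
```

```text
bTL [-59.3 -38.8]
bTR [-59.6  40.7]
pkTLo [-62.6 -42. ]
pkTRo [-62.4  44.1]
pki [-61.6 -40.7]
pki [-61.9  42.1]
n-x edge [-81.1  -0. ]
gapL [ 13.5 -60.4]
gapR [14.5 61.3]
```

```bash
python3 -m crank '[[0,0,0.003,0,0,5,0],[0,0,0,0,0,5,0],[0,0,0,0,0,4,0],[0,0,0,0,0,0,0]]'
python3 - <<'E'
from h import *
p=manip.camera("wrist");P,R=pose();print(P,yaw(),manip.state()["wrist_force"])
cv2.imwrite("pics/w8c.png",cv2.resize(p["image"][90:290,210:430],None,fx=3,fy=3,interpolation=cv2.INTER_CUBIC))
s=manip.camera("side");cv2.imwrite("pics/s8.png",cv2.resize(s["image"][190:270,250:370],None,fx=6,fy=6,interpolation=cv2.INTER_CUBIC))
E
```

```text
clock: 8.05
ee_pos: [0.4776, -0.0033, 0.0477]
eef_rot: [0.157, -3.137, 0.001]
wrist_force: [-4.9, 0.6, 11.1]
width: 0.023
[ 0.47764925 -0.00333759  0.047701  ] (np.float64(-3.041690887600379), np.float64(0.047250779107943224)) [-3.03180189 -0.30300027  4.49143913]
```

View pics/w8c.png

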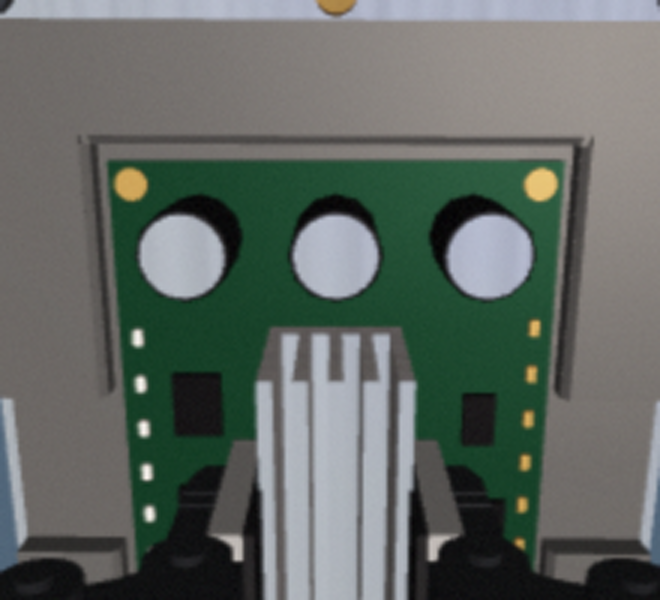

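View pics/s8.png

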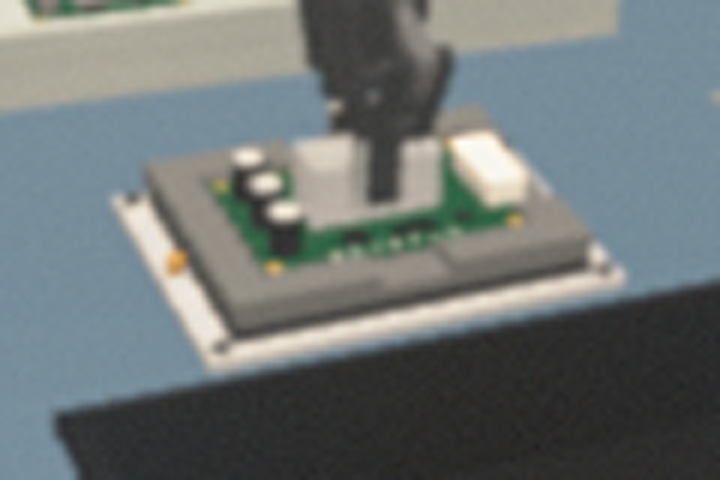

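```bash
python3 -m crank '[[0,0,0,2,0,-1,0],[0,0,0,0,0,0,0]]'
python3 - <<'E'
from h import *
p=manip.camera("wrist");P,R=pose();print(P,yaw(),manip.state()["wrist_force"])
np.savez("w9.npz",**{k:p[k] for k in("image","mtx","view")})
cv2.imwrite("pics/w9c.png",cv2.resize(p["image"][90:290,210:430],None,fx=3,fy=3,interpolation=cv2.INTER_CUBIC))
E
```

```text
clock: 8.32
ee_pos: [0.4755, -0.0036, 0.0484]
eef_rot: [0.157, -3.138, 0.001]
wrist_force: [-0.4, 0.3, -2.2]
width: 0.0232
[ 0.47564198 -0.00358867  0.04839614] (np.float64(-3.0417220217754135), np.float64(0.05098709748189875)) [-0.28400569 -0.00226972 -1.07325498]
```

View pics/w9c.png

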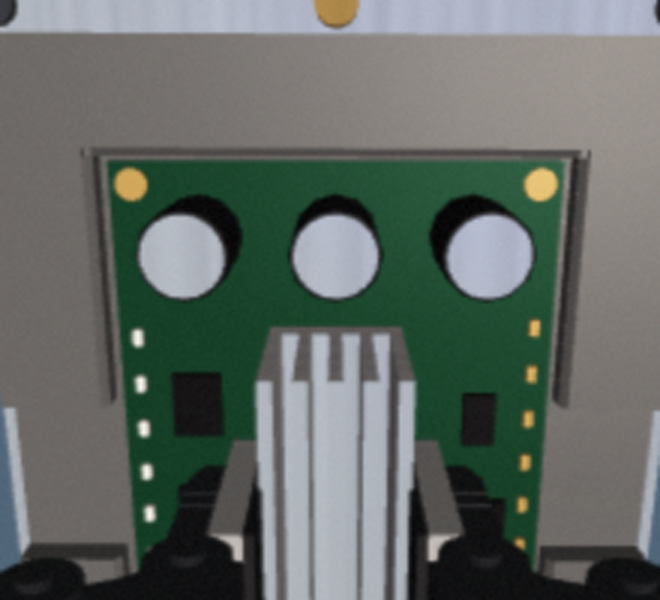

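```bash
python3 -m crank '[[0,0,0,0,0,0.3,15],[0,0,0,0,0,0,35],[0,0,0,0,0,0,50],[0,0,0,0,0,-10,50],[0,0,0,0,0,-30,50],[0,0,0,0,0,-30,50],[0,0,0,0,0,-10,60],[0,0,0,0,0,0,60]]'
python3 - <<'E'
from h import *
p=manip.camera("wrist");P,R=pose();print(P,yaw(),manip.state()["wrist_force"])
np.savez("w10.npz",**{k:p[k] for k in("image","mtx","view")})
cv2.imwrite("pics/w10.png",p["image"])
E
```

```text
clock: 9.03
ee_pos: [0.4748, -0.0034, 0.1324]
eef_rot: [0.156, -3.135, -0.0]
wrist_force: [0.5, 0.3, 0.1]
width: 0.0517
[ 0.47489589 -0.00338952  0.13178111] (np.float64(-3.0420048508175013), np.float64(0.1296631531621737)) [1.26839098 0.4669147  0.53230153]
```

View pics/w10.png

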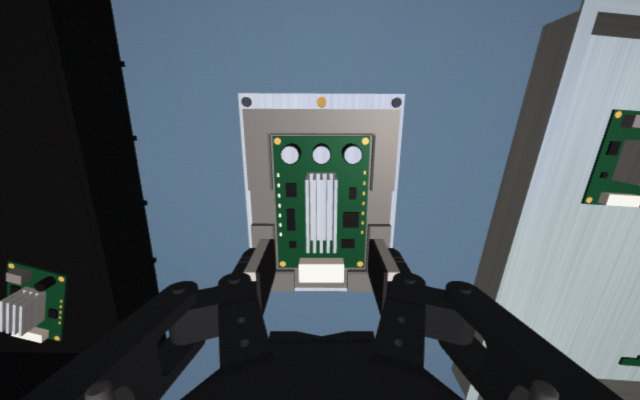

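```bash
python3 - <<'E'
from h import *
im=np.load("w10.npz")["image"]
cv2.imwrite("pics/w10c.png",cv2.resize(im[125:295,240:405],None,fx=3.5,fy=3.5,interpolation=cv2.INTER_CUBIC))
plan([.4115-.025,.255,.19],3.187,60)
E
```

```text
7 7.0
[[0.0,-0.0,0.008,8.9,38.0,-8.3,60],
[0.0,-0.0,0.008,9.2,37.9,-8.3,60],
[0.0,-0.0,0.008,9.5,37.8,-8.3,60],
[0.0,-0.0,0.008,9.8,37.8,-8.3,60],
[0.0,-0.0,0.008,10.1,37.7,-8.3,60],
[0.0,-0.0,0.008,10.4,37.6,-8.3,60],
[0.0,-0.0,0.008,10.7,37.5,-8.3,60]]
```

View pics/w10c.png

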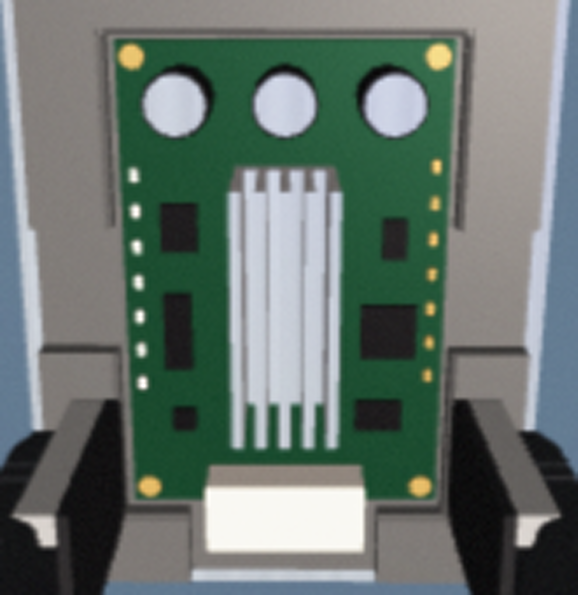

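```bash
python3 - <<'E'
from h import *
plan([.4115,.2673,.11],3.187,60,n=8)
E
```

```text
8 7.0
[[0.0,-0.0,0.007,4.5,34.5,2.7,60],
[0.0,-0.0,0.007,4.7,34.4,2.7,60],
[0.0,-0.0,0.007,5.0,34.4,2.7,60],
[0.0,-0.0,0.007,5.2,34.4,2.7,60],
[0.0,-0.0,0.007,5.4,34.3,2.7,60],
[0.0,-0.0,0.007,5.7,34.3,2.7,60],
[0.0,-0.0,0.007,5.9,34.2,2.7,60],
[0.0,-0.0,0.007,6.1,34.2,2.7,60]]
```

```bash
python3 -m crank '[[0,0,0.007,4.5,34.5,0,60],[0,0,0.007,4.7,34.5,0,60],[0,0,0.007,5,34.5,0,60],[0,0,0.007,5.2,34.4,2,60],[0,0,0.007,5.4,34.3,3,60],[0,0,0.007,5.7,34.3,5,60],[0,0,0.007,6,34,6,60],[0,0,0.007,6,30,6,60],[0,0,0,0,0,0,60],[0,0,0,0,0,0,60]]'
python3 - <<'E'
from h import *
P,R=pose();print(P,yaw())
p=manip.camera("wrist");cv2.imwrite("pics/w11.png",p["image"]);np.savez("w11.npz",**{k:p[k] for k in("image","mtx","view")})
plan([.4115,.2673,.075],3.187,60)
E
```

```text
clock: 9.92
ee_pos: [0.408, 0.272, 0.1032]
eef_rot: [0.054, -3.136, 0.005]
wrist_force: [-0.1, -0.2, -0.0]
width: 0.0513
[0.40798961 0.27202255 0.1032171 ] (np.float64(-3.1074544460704896), np.float64(0.34059628706248835))
1 0.7
[[-0.003,-0.006,-0.012,-3.8,-4.4,28.1,60]]
```

View pics/w11.png

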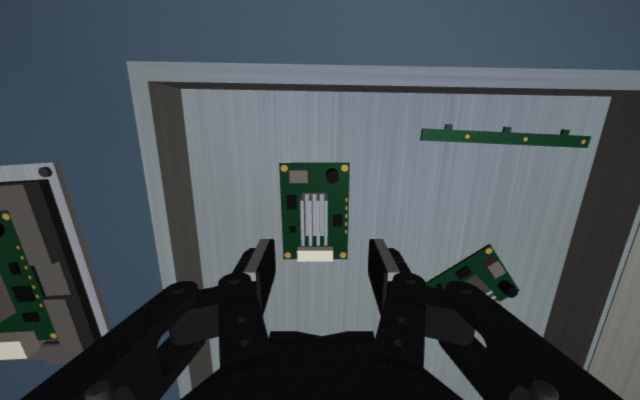

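```bash
python3 - <<'E'
from h import *
p=dict(np.load("w11.npz"))
im=p["image"]
hsv=cv2.cvtColor(im,cv2.COLOR_BGR2HSV);m=((hsv[...,0]>45)&(hsv[...,0]<90)&(hsv[...,1]>90)).astype(np.uint8);m[:,:270]=0;m[:,360:]=0;m[:155]=0;m[268:]=0
m=cv2.morphologyEx(m,cv2.MORPH_CLOSE,np.ones((5,5)));c=max(cv2.findContours(m,0,1)[0],key=cv2.contourArea)
h=cv2.convexHull(c).reshape(-1,2)
cs=[h[np.argmin(h@np.array(v))] for v in((1,1),(-1,1),(-1,-1),(1,-1))];print(cs)
rc=[(y,x) for x,y in cs]
print(fit(p,[(-.042,-.028,.0064),(-.042,.028,.0064),(.042,.028,.0064),(.042,-.028,.0064)],rc,[.41,.267,0]))
E
```

```text
[array([280, 164], dtype=int32), array([348, 163], dtype=int32), array([346, 258], dtype=int32), array([284, 258], dtype=int32)]
(array([0.41141782, 0.26737672, 0.0395095 ]), array([[-1.00723603, -1.54011358],
       [-0.34486084,  1.35151686],
       [ 0.81360774,  1.18551911],
       [ 1.03597361, -0.98279868]]))
```

```bash
python3 -m crank '[[-0.003,-0.006,-0.01,-3.8,-4.5,15,60],[0,0,0,0,0,13,60],[0,0,0,0,0,0,60]]'
python3 - <<'E'
from h import *
P,R=pose();print(P,yaw())
plan([.4115,.2673,.031],3.184,60)
E
```

```text
clock: 10.22
ee_pos: [0.4126, 0.2652, 0.0741]
eef_rot: [-0.067, 3.14, -0.0]
wrist_force: [-0.6, -0.3, 0.5]
width: 0.0511
[0.41259385 0.26519897 0.07414131] (np.float64(-3.0989813451737764), np.float64(0.060292861112527546))
2 1.1
[[-0.0,0.001,0.0,0.5,1.1,21.6,60],
[-0.0,0.001,0.0,0.5,1.1,21.6,60]]
```

```bash
python3 -m crank '[[0,0,0,1,1.5,18,60],[0,0,0,0,0.5,15,60],[0,0,0,0,0,6,60],[0,0,0,0,0,0,60]]'
python3 - <<'E'
from h import *
P,R=pose();print(P,yaw())
plan([.4115,.2673,.031],3.184,60)
E
```

```text
clock: 10.55
ee_pos: [0.414, 0.2634, 0.0352]
eef_rot: [-0.057, 3.139, -0.001]
wrist_force: [-0.2, -0.6, 0.4]
width: 0.0512
[0.41398815 0.26343596 0.03523455] (np.float64(-3.1052907905896623), np.float64(0.11064823266837498))
1 0.2
[[-0.001,0.002,-0.006,2.4,4.0,4.2,60]]
```

```bash
python3 -m crank '[[0,0.002,-0.006,2.4,4.5,4.5,50],[0,0,0,0,0,0,0],[0,0,0,0,0,0,0],[0,0,0,0,0,0,0],[0,0,0,0,0,0,0],[0,0,0,0,0,0,0]]' 40
python3 - <<'E'
from h import *
P,R=pose();print(P,yaw(),manip.state()["width"])
E
```

```text
clock: 11.05
ee_pos: [0.4137, 0.2678, 0.0336]
eef_rot: [-0.065, 3.137, 0.001]
wrist_force: [-0.6, 0.3, -1.5]
width: 0.0193
[0.4136692  0.26784687 0.03364264] (np.float64(-3.1004475248275223), np.float64(0.2044307994687014)) 0.01932678130922052
```

```bash
python3 -m crank '[[0,0,0,0,0,-15,0],[0,0,0,0,0,-30,0],[0,0,0,0,0,-35,0],[0,0,0,0,0,-30,0],[0,0,0,0,0,-5,0]]'; python3 - <<'E'
from h import *
p=dict(np.load("top0.npz"))
pts=[(147,388),(141,490),(280,498),(286.5,398)]
for c in pts: print(np.round(ray(p,c,.065),3))
r=fit(p,[(.18,.13,.065),(.18,-.13,.065),(-.18,-.13,.065),(-.18,.13,.065)],pts,[.5,-.3,.08]);print(r)
v=r[0];print("packed",ray(p,(174,433),.01))
M=np.array([[np.cos(v[2]),-np.sin(v[2])],[np.sin(v[2]),np.cos(v[2])]])
for l in((-.085,.06),(-.085,-.06),(-.09,0),(-.03,0)): print(l,np.round(v[:2]+M@l,4))
print(M.T@(ray(p,(174,433),.01)[:2]-v[:2]))
print(pose()[0],yaw())
E
```

```text
clock: 11.47
ee_pos: [0.41, 0.2668, 0.1501]
eef_rot: [0.065, -3.136, 0.004]
wrist_force: [1.1, 1.0, -0.7]
width: 0.0192
[ 0.676 -0.152  0.065]
[ 0.7   -0.423  0.065]
[ 0.335 -0.443  0.065]
[ 0.311 -0.184  0.065]
(array([ 0.50515108, -0.30062573,  0.07824247]), array([[ 0.47360111,  1.7256853 ],
       [ 1.750133  , -2.46230323],
       [-0.39910375,  0.32708698],
       [-1.69337563,  0.37835055]]))
packed [ 0.61559    -0.28553752  0.01      ]
(-0.085, 0.06) [ 0.4157 -0.2475]
(-0.085, -0.06) [ 0.4251 -0.3671]
(-0.09, 0) [ 0.4154 -0.3077]
(-0.03, 0) [ 0.4752 -0.303 ]
[0.11128038 0.00640985]
[0.40995947 0.26681197 0.15014973] (np.float64(-3.1000189884300764), np.float64(0.32374600129067627))
```

```bash
python3 - <<'E'
from h import *
plan([.425,-.367,.15],3.22,0,n=17)
E
```

```text
17 15.8
[[-0.0,-0.0,-0.002,0.7,-37.3,0.1,0],
[-0.0,-0.0,-0.002,0.7,-37.3,0.1,0],
[-0.0,-0.0,-0.002,0.8,-37.3,0.1,0],
[-0.0,-0.0,-0.002,0.9,-37.3,0.1,0],
[-0.0,-0.0,-0.002,1.0,-37.3,0.1,0],
[-0.0,-0.0,-0.002,1.1,-37.3,0.1,0],
[-0.0,-0.0,-0.002,1.2,-37.3,0.1,0],
[-0.0,-0.0,-0.002,1.2,-37.3,0.1,0],
[-0.0,-0.0,-0.002,1.3,-37.3,0.1,0],
[-0.0,-0.0,-0.002,1.4,-37.3,0.1,0],
[-0.0,-0.0,-0.002,1.5,-37.3,0.0,0],
[-0.0,-0.0,-0.002,1.6,-37.3,0.0,0],
[-0.0,-0.0,-0.002,1.6,-37.3,0.0,0],
[-0.0,-0.0,-0.002,1.7,-37.3,0.0,0],
[-0.0,-0.0,-0.002,1.8,-37.3,0.0,0],
[-0.0,-0.0,-0.002,1.9,-37.2,0.0,0],
[-0.0,-0.0,-0.002,2.0,-37.2,0.0,0]]
```

```bash
python3 -m crank '[[0,0,-0.002,1,-37,0,0],[0,0,-0.002,1,-37,0,0],[0,0,-0.002,1,-37,0,0],[0,0,-0.002,1,-37,0,0],[0,0,-0.002,1,-37,0,0],[0,0,-0.002,1,-37,0,0],[0,0,-0.002,1,-37,0,0],[0,0,-0.002,1,-37,0,0],[0,0,-0.002,1,-37,0,0],[0,0,-0.002,1,-37,0,0],[0,0,-0.002,1,-37,0,0],[0,0,-0.002,2,-37,0,0],[0,0,-0.002,2,-37,0,0],[0,0,-0.002,2,-37,0,0],[0,0,-0.002,2,-37,0,0],[0,0,0,0,0,0,0],[0,0,0,0,0,0,0]]'
python3 - <<'E'
from h import *
print(pose()[0],yaw())
plan([.425,-.367,.095],3.22,0)
p=manip.camera("wrist");cv2.imwrite("pics/w12.png",p["image"]);np.savez("w12.npz",**{k:p[k] for k in("image","mtx","view")})
E
```

```text
clock: 12.88
ee_pos: [0.4221, -0.3107, 0.1462]
eef_rot: [-0.127, 3.135, 0.003]
wrist_force: [-0.2, 1.3, -0.8]
width: 0.0192
[ 0.42207372 -0.3106741   0.14617156] (np.float64(-3.0605520953926293), np.float64(0.26379841760844863))
2 1.9
[[0.001,0.002,0.001,0.9,-28.2,25.5,0],
[0.001,0.002,0.001,0.8,-28.2,25.6,0]]
```

View pics/w12.png

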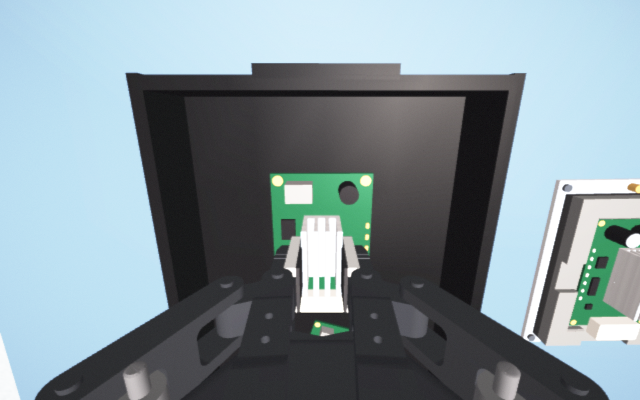

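```bash
python3 -m crank '[[0.001,0.002,0.001,1,-28,12,0],[0.001,0.002,0.001,1,-26,20,0],[0,0,0,0,0,25,0],[0,0,0,0,0,0,0]]'
python3 - <<'E'
from h import *
print(pose()[0],yaw())
plan([.425,-.367,.037],3.22,0)
E
```

```text
clock: 13.27
ee_pos: [0.426, -0.3622, 0.0878]
eef_rot: [-0.132, 3.137, -0.003]
wrist_force: [-0.5, 2.5, -1.2]
width: 0.0191
[ 0.42599894 -0.36215757  0.08780303] (np.float64(-3.0571892238699703), np.float64(0.14686805839271702))
2 1.3
[[-0.001,0.001,0.003,0.7,-2.3,25.4,0],
[-0.001,0.001,0.003,0.7,-2.3,25.4,0]]
```

```bash
python3 -m crank '[[0,0,0,0,-2,20,0],[0,0,0,0,0,18,0],[0,0,0,0,0,8,0],[0,0,0,0,0,4,0],[0,0,0,0,0,3,0],[0,0,0,0,0,0,0]]'
python3 - <<'E'
from h import *
print(pose()[0],yaw(),manip.state()["wrist_force"])
E
```

```text
clock: 13.77
ee_pos: [0.4283, -0.3579, 0.0361]
eef_rot: [-0.144, 3.137, -0.0]
wrist_force: [-0.6, -0.2, -0.0]
width: 0.019
[ 0.42832991 -0.35791072  0.0360658 ] (np.float64(-3.050112991339874), np.float64(0.06360124871747391)) [-0.62786558 -0.17543257 -0.01197398]
```

```bash
python3 -m crank '[[0,0,0,0,0,2.5,0],[0,0,0,0,0,0,0]]'
python3 - <<'E'
from h import *
print(pose()[0],yaw(),manip.state()["wrist_force"])
E
```

```text
clock: 13.93
ee_pos: [0.4293, -0.358, 0.0353]
eef_rot: [-0.145, 3.136, -0.003]
wrist_force: [-0.6, -0.1, -2.0]
width: 0.019
[ 0.42933682 -0.35804595  0.03527916] (np.float64(-3.0490006967661762), np.float64(0.19085872793070974)) [-0.57968736 -0.09213465 -1.98448913]
```

Within ~1 mm of the floor; release and lift away.

```bash
python3 -m crank '[[0,0,0,0,0,1.5,0],[0,0,0,0,0,0,15],[0,0,0,0,0,0,40],[0,0,0,0,0,0,50],[0,0,0,0,0,-15,50],[0,0,0,0,0,-35,50],[0,0,0,0,0,-35,50],[0,0,0,0,0,-25,60],[0,0,0,0,0,0,60]]'
python3 - <<'E'
from h import *
print(pose()[0],yaw())
p=manip.camera("wrist");cv2.imwrite("pics/w13.png",p["image"]);np.savez("w13.npz",**{k:p[k] for k in("image","mtx","view")})
# small 2 rough yaw from top0
p=dict(np.load("top0.npz"))
C=lambda x,y:(140+y/4-.4,135+x/4-.4)
# +x toward connector (upper right); corners in crop: TL(-x,+y) etc
print(fit(p,[(-.042,.028,.0064),(.042,.028,.0064),(.042,-.028,.0064),(-.042,-.028,.0064)],[C(111,308),C(206,238),C(254,297),C(155,371)],[.47,.39,-.9]))
E
```

```text
clock: 14.68
ee_pos: [0.4288, -0.3584, 0.1492]
eef_rot: [-0.144, 3.136, -0.003]
wrist_force: [1.6, -0.5, 0.9]
width: 0.0513
[ 0.42881299 -0.35839408  0.14922036] (np.float64(-3.0500337971788434), np.float64(0.18659202234623415))
(array([ 0.4823569 ,  0.40264575, -0.89146764]), array([[ 0.0150029 , -0.94877615],
       [-1.10324775,  0.30001105],
       [ 0.42742459,  0.45851351],
       [ 0.64681485,  0.19243588]]))
```

View pics/w13.png

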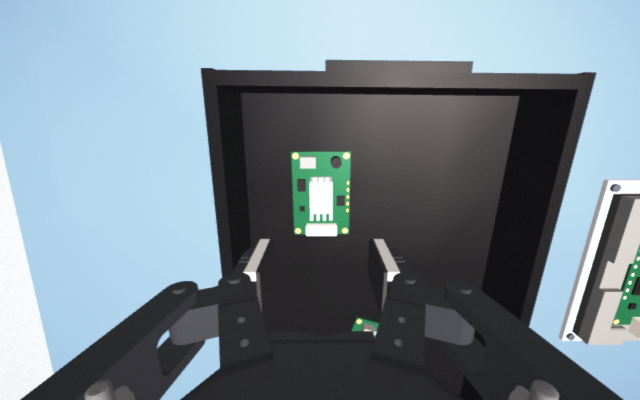

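```bash
python3 - <<'E'
from h import *
plan([.505,.38,.16],2.25,60,n=19)
E
```

```text
19 18.5
[[-0.0,0.0,0.052,-7.6,38.3,-0.7,60],
[-0.0,0.0,0.052,-5.6,38.6,-0.7,60],
[-0.0,0.0,0.052,-3.6,38.9,-0.7,60],
[-0.0,0.0,0.052,-1.6,39.0,-0.7,60],
[-0.0,0.0,0.052,0.5,39.0,-0.7,60],
[-0.0,0.0,0.052,2.5,39.0,-0.7,60],
[-0.0,0.0,0.052,4.5,38.8,-0.7,60],
[-0.0,0.0,0.052,6.5,38.5,-0.7,60],
[-0.0,0.0,0.052,8.5,38.1,-0.7,60],
[-0.0,0.0,0.052,10.4,37.6,-0.7,60],
[-0.0,0.0,0.052,12.4,37.0,-0.7,60],
[-0.0,0.0,0.052,14.3,36.3,-0.7,60],
[-0.0,0.0,0.052,16.1,35.6,-0.7,60],
[-0.0,0.0,0.052,17.9,34.7,-0.7,60],
[-0.0,0.0,0.052,19.7,33.7,-0.7,60],
[-0.0,0.0,0.052,21.4,32.6,-0.7,60],
[-0.0,0.0,0.052,23.1,31.5,-0.7,60],
[-0.0,0.0,0.052,24.7,30.2,-0.7,60],
[-0.0,0.0,0.052,26.2,28.9,-0.7,60]]
```

```bash
python3 -m crank '[[0,0,0.052,-7.6,38,-1,60],[0,0,0.052,-5.6,38.6,-1,60],[0,0,0.052,-3.6,39,-1,60],[0,0,0.052,-1.6,39,-1,60],[0,0,0.052,0.5,39,-1,60],[0,0,0.052,2.5,39,-1,60],[0,0,0.052,4.5,39,-1,60],[0,0,0.052,6.5,38.5,-1,60],[0,0,0.052,8.5,38,-1,60],[0,0,0.052,10.4,37.6,-1,60],[0,0,0.052,12.4,37,-1,60],[0,0,0.052,14,36,-1,60],[0,0,0.052,16,35.6,-1,60],[0,0,0.052,18,34.7,-1,60],[0,0,0.052,19.7,33.7,-1,60],[0,0,0.052,21.4,32.6,-1,60],[0,0,0.052,23,31.5,-1,60],[0,0,0.052,20,25,-1,60],[0,0,0,0,0,0,60],[0,0,0,0,0,0,60]]'
python3 - <<'E'
from h import *
print(pose()[0],yaw())
p=manip.camera("wrist");cv2.imwrite("pics/w14.png",p["image"]);np.savez("w14.npz",**{k:p[k] for k in("image","mtx","view")})
E
```

```text
clock: 16.4
ee_pos: [0.511, 0.3614, 0.1434]
eef_rot: [-1.363, -2.815, 0.017]
wrist_force: [-0.3, 0.1, -1.0]
width: 0.051
[0.51103291 0.36144721 0.14341712] (np.float64(2.2399316167769348), np.float64(1.0288377451441533))
```

View pics/w14.png

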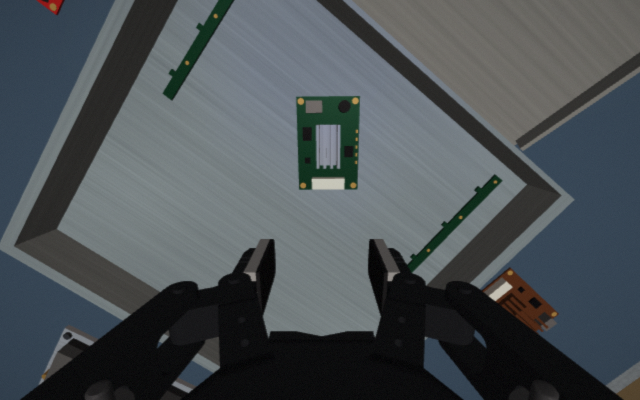

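```bash
python3 - <<'E'
from h import *
p=dict(np.load("w14.npz"))
v,r=fit(p,[(-.042,-.028,.0064),(-.042,.028,.0064),(.042,.028,.0064),(.042,-.028,.0064)],[(96.5,296.5),(96.5,359),(189.5,357.5),(189.5,300)],[.48,.4,-.9]);print(v,r)
plan([v[0],v[1],.08],v[2]+np.pi,60)
E
```

```text
[ 0.48332072  0.40366604 -0.88889235] [[ 0.40683865 -0.45832058]
 [-0.52447178  0.91890938]
 [-0.13010282  0.2054265 ]
 [ 0.34974456 -0.71941574]]
3 2.0
[[-0.005,-0.003,-0.004,16.6,2.0,21.2,60],
[-0.005,-0.003,-0.004,16.7,1.9,21.2,60],
[-0.005,-0.003,-0.004,16.7,1.9,21.1,60]]
```

```bash
python3 -m crank '[[-0.005,-0.003,-0.004,16.6,2,20,60],[-0.005,-0.003,-0.004,16.6,2,20,60],[-0.005,-0.003,-0.004,16.6,2,18,60],[0,0,0,0,0,0,60],[0,0,0,0,0,0,60]]'
python3 - <<'E'
from h import *
print(pose()[0],yaw())
p=manip.camera("wrist");cv2.imwrite("pics/w15.png",p["image"])
plan([.4833,.4037,.031],2.2527,60)
E
```

```text
clock: 16.87
ee_pos: [0.4837, 0.3978, 0.0815]
eef_rot: [1.358, 2.833, -0.008]
wrist_force: [0.4, -0.2, 0.3]
width: 0.0512
[0.48374026 0.39784785 0.08150388] (np.float64(2.2475802731704233), np.float64(0.2747852627489471))
2 1.3
[[-0.003,0.001,-0.003,2.5,2.1,25.1,60],
[-0.003,0.001,-0.003,2.4,2.0,25.1,60]]
```

View pics/w15.png

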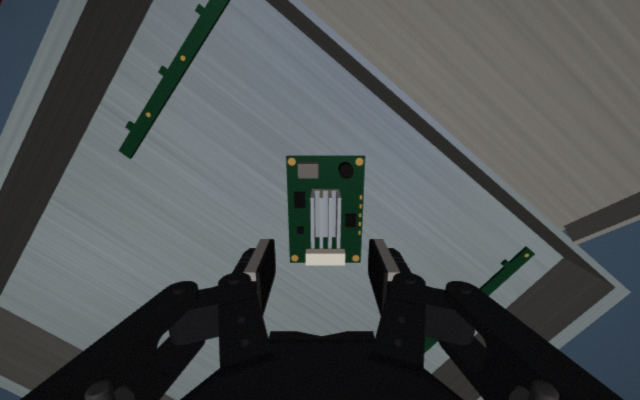

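```bash
python3 -m crank '[[-0.003,0.001,-0.003,3,3,18,60],[-0.003,0.001,-0.003,2,2,16,60],[0,0,0,0,0,6,60],[0,0,0,0,0,0,60]]'
python3 - <<'E'
from h import *
print(pose()[0],yaw())
plan([.4833,.4037,.031],2.2527,60)
E
```

```text
clock: 17.25
ee_pos: [0.4891, 0.4009, 0.0446]
eef_rot: [1.355, 2.829, 0.008]
wrist_force: [-0.2, 0.4, -0.2]
width: 0.051
[0.48914102 0.4008775  0.04455386] (np.float64(2.24843889611193), np.float64(0.38583189916581556))
1 0.4
[[0.006,0.002,-0.004,5.9,-2.9,13.5,60]]
```

```bash
python3 -m crank '[[0.006,0.002,-0.004,6,-3,9,60],[0,0,0,0,0,5,60],[0,0,0,0,0,0,60]]'
python3 - <<'E'
from h import *
print(pose()[0],yaw())
plan([.4833,.4037,.031],2.2527,60)
E
```

```text
clock: 17.5
ee_pos: [0.4853, 0.4027, 0.0324]
eef_rot: [1.353, 2.833, 0.004]
wrist_force: [0.3, 0.2, 0.2]
width: 0.0511
[0.48527184 0.40274937 0.03235191] (np.float64(2.250128784492488), np.float64(0.19147592764504984))
1 0.1
[[0.003,0.001,-0.003,2.0,-0.9,1.3,60]]
```

```bash
python3 -m crank '[[0.003,0,-0.003,2,-1,1,40],[0,0,0,0,0,0,0],[0,0,0,0,0,0,0],[0,0,0,0,0,0,0],[0,0,0,0,0,0,0],[0,0,0,0,0,0,0]]' 40
python3 - <<'E'
from h import *
print(pose()[0],yaw(),manip.state()["width"])
E
python3 -m crank '[[0,0,0,0,0,-15,0],[0,0,0,0,0,-30,0],[0,0,0,0,0,-35,0],[0,0,0,0,0,-30,0],[0,0,0,0,0,-8,0]]'
python3 - <<'E'
from h import *
print(pose()[0],yaw())
p=manip.camera("wrist");cv2.imwrite("pics/w16.png",p["image"])
plan([.416,-.238,.155],3.22,0,n=18)
E
```

```text
clock: 18.0
ee_pos: [0.4839, 0.4045, 0.0333]
eef_rot: [1.348, 2.835, 0.003]
wrist_force: [-0.7, -0.4, -0.9]
width: 0.0192
[0.48393443 0.40445094 0.03327431] (np.float64(2.254054099745539), np.float64(0.1635585949065519)) 0.019174364881195408
clock: 18.42
ee_pos: [0.4805, 0.4027, 0.1542]
eef_rot: [-1.347, -2.834, 0.011]
wrist_force: [2.2, 1.0, 0.1]
width: 0.0191
[0.48050243 0.40270259 0.15415746] (np.float64(2.2540982304913326), np.float64(0.44054437567698157))
18 16.1
[[-0.0,-0.0,-0.054,-25.3,-25.3,0.1,0],
[-0.0,-0.0,-0.054,-23.9,-26.6,0.1,0],
[-0.0,-0.0,-0.054,-22.5,-27.8,0.1,0],
[-0.0,-0.0,-0.054,-21.0,-29.0,0.1,0],
[-0.0,-0.0,-0.054,-19.4,-30.1,0.1,0],
[-0.0,-0.0,-0.054,-17.7,-31.1,0.1,0],
[-0.0,-0.0,-0.054,-16.0,-32.0,0.1,0],
[-0.0,-0.0,-0.054,-14.3,-32.8,0.1,0],
[-0.0,-0.0,-0.054,-12.5,-33.5,0.1,0],
[-0.0,-0.0,-0.054,-10.7,-34.2,0.1,0],
[-0.0,-0.0,-0.054,-8.9,-34.7,0.1,0],
[-0.0,-0.0,-0.054,-7.0,-35.1,0.0,0],
[-0.0,-0.0,-0.054,-5.1,-35.4,0.0,0],
[-0.0,-0.0,-0.054,-3.2,-35.6,0.0,0],
[-0.0,-0.0,-0.054,-1.3,-35.8,0.0,0],
[-0.0,-0.0,-0.054,0.7,-35.8,0.0,0],
[-0.0,-0.0,-0.054,2.6,-35.7,-0.0,0],
[-0.0,-0.0,-0.054,4.5,-35.5,-0.0,0]]
```

View pics/w16.png

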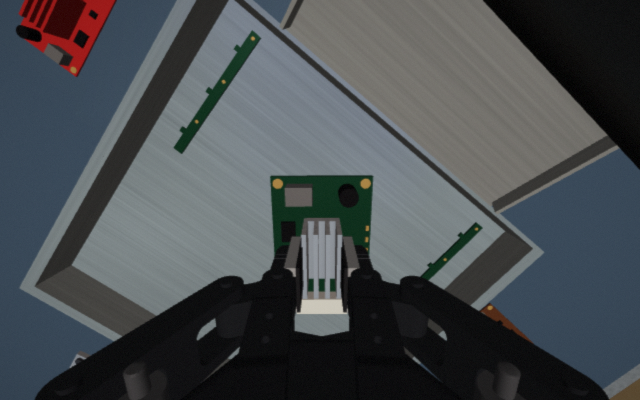

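```bash
python3 -m crank '[[0,0,-0.054,-25,-25,0,0],[0,0,-0.054,-24,-26.6,0,0],[0,0,-0.054,-22.5,-28,0,0],[0,0,-0.054,-21,-29,0,0],[0,0,-0.054,-19.4,-30,0,0],[0,0,-0.054,-17.7,-31,0,0],[0,0,-0.054,-16,-32,0,0],[0,0,-0.054,-14.3,-33,0,0],[0,0,-0.054,-12.5,-33.5,0,0],[0,0,-0.054,-10.7,-34,0,0],[0,0,-0.054,-9,-34.7,0,0],[0,0,-0.054,-7,-35,0,0],[0,0,-0.054,-5,-35.4,0,0],[0,0,-0.054,-3.2,-35.6,0,0],[0,0,-0.054,-1.3,-36,0,0],[0,0,-0.054,0.7,-36,0,0],[0,0,-0.054,2.6,-30,0,0],[0,0,0,0,0,0,0],[0,0,0,0,0,0,0]]'
python3 - <<'E'
from h import *
print(pose()[0],yaw())
p=manip.camera("wrist");cv2.imwrite("pics/w17.png",p["image"])
plan([.416,-.245,.10],3.22,0)
E
```

```text
clock: 20.05
ee_pos: [0.4194, -0.2212, 0.1412]
eef_rot: [0.127, -3.121, -0.006]
wrist_force: [-0.3, -0.1, -1.3]
width: 0.0191
[ 0.41943227 -0.22124439  0.14123404] (np.float64(-3.060541398794534), np.float64(1.0302499283369155))
2 1.2
[[0.002,-0.009,0.002,2.4,-11.9,20.6,0],
[0.002,-0.009,0.002,2.5,-11.9,20.6,0]]
```

View pics/w17.png

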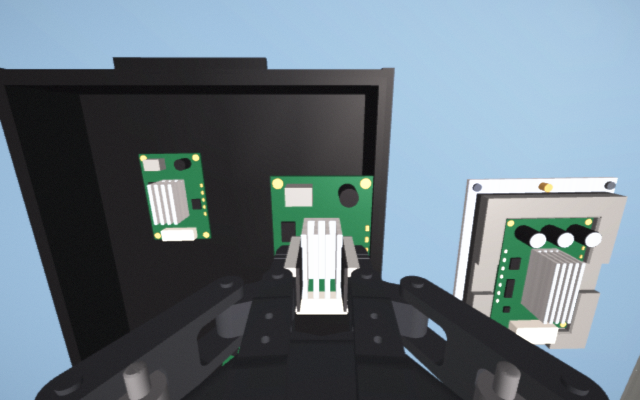

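```bash
python3 -m crank '[[0.002,-0.009,0.002,2.4,-14,4,0],[0.002,-0.009,0.002,2,-14,10,0],[0,0,0,0,0,20,0],[0,0,0,0,0,0,0]]'
python3 - <<'E'
from h import *
print(pose()[0],yaw())
p=manip.camera("wrist");cv2.imwrite("pics/w18.png",p["image"])
plan([.416,-.245,.037],3.22,0)
E
```

```text
clock: 20.43
ee_pos: [0.4173, -0.2447, 0.1051]
eef_rot: [-0.125, 3.139, 0.003]
wrist_force: [-1.6, 1.1, -1.1]
width: 0.0189
[ 0.41729691 -0.24466171  0.10509123] (np.float64(-3.0617616615953214), np.float64(0.1235315746504847))
2 1.7
[[0.0,0.001,0.001,1.2,0.2,34.9,0],
[0.0,0.001,0.001,1.1,0.2,34.9,0]]
```

View pics/w18.png

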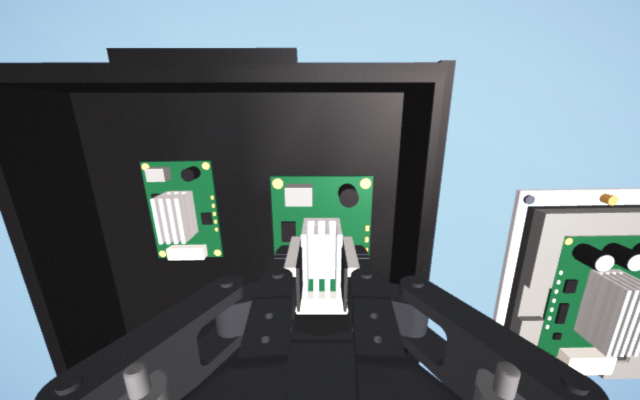

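```bash
python3 -m crank '[[0,0,0,0,-1,22,0],[0,0,0,0,-1,20,0],[0,0,0,0,-1,14,0],[0,0,0,0,0,7,0],[0,0,0,0,0,4,0],[0,0,0,0,0,0,0]]'
python3 - <<'E'
from h import *
print(pose()[0],yaw(),manip.state()["wrist_force"])
E
```

```text
clock: 20.98
ee_pos: [0.4228, -0.2441, 0.0426]
eef_rot: [-0.137, 3.133, -0.004]
wrist_force: [-0.1, -0.3, -0.7]
width: 0.0189
[ 0.42280272 -0.24406231  0.04261773] (np.float64(-3.054151862867043), np.float64(0.3546104714152981)) [-0.0830368  -0.26186719 -0.72671039]
```

```bash
python3 -m crank '[[0,0,0,0,0,5,0],[0.001,0.004,0,0,0,4,0],[0,0,0,0,0,0,0]]'
python3 - <<'E'
from h import *
print(pose()[0],yaw(),manip.state()["wrist_force"],pose()[1].as_matrix()[:,2])
E
```

```text
clock: 21.23
ee_pos: [0.4244, -0.2442, 0.0353]
eef_rot: [-0.139, 3.135, -0.01]
wrist_force: [0.0, -0.7, -1.1]
width: 0.0191
[ 0.42442381 -0.24423132  0.03530211] (np.float64(-3.05289289603242), np.float64(0.42331584748266043)) [ 0.01375649 -0.74156133 -1.12732089] [ 0.00409672 -0.00614835 -0.99997271]
```

```bash
python3 -m crank '[[0,0,0,0,0,1.5,0],[0,0,0,0,0,0,15],[0,0,0,0,0,0,35],[0,0,0,0,0,0,45],[0,0,0,0,0,-15,45],[0,0,0,0,0,-35,45],[0,0,0,0,0,-35,45],[0,0,0,0,0,-40,60],[0,0,0,0,0,-40,60],[0,0,0,0,0,0,60]]'
python3 - <<'E'
from h import *
print(pose()[0],yaw())
p=manip.camera("wrist");cv2.imwrite("pics/w19.png",p["image"])
plan([.40,-.1,.25],3.22,60)
E
```

```text
clock: 22.07
ee_pos: [0.4227, -0.243, 0.2056]
eef_rot: [-0.137, 3.137, -0.006]
wrist_force: [0.6, -1.0, 1.3]
width: 0.0509
[ 0.42265958 -0.24298689  0.20556129] (np.float64(-3.0543640130257046), np.float64(0.22514141959279843))
4 3.8
[[-0.0,-0.0,0.002,2.3,35.9,-11.9,60],
[-0.0,-0.0,0.002,2.4,35.9,-11.9,60],
[-0.0,-0.0,0.002,2.5,35.8,-11.9,60],
[-0.0,-0.0,0.002,2.5,35.8,-11.9,60]]
```

View pics/w19.png

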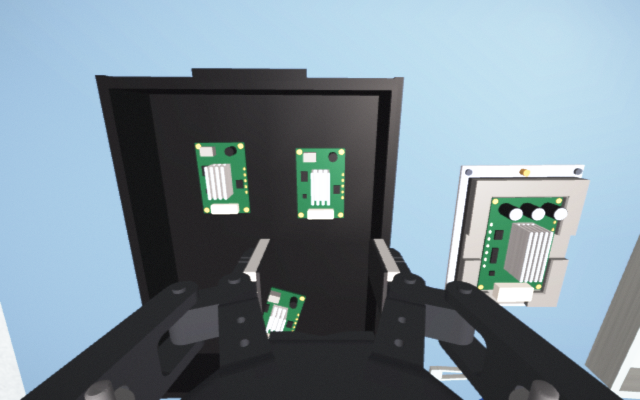

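Both small boards lie flat beside the packed one. The wrist camera goes back over the nest for a last seat check.

```bash
python3 -m crank '[[0,0,0.002,-5,38,5,60],[0,0,0.002,-5,38,5,60],[0,0,0.002,-5,38,5,60],[0,0,0.002,-5,38,5,60],[0,0,0.002,-5,38,5,60],[0,0,0.002,-5,34,5,60],[0,0,0,0,0,0,60],[0,0,0,0,0,0,60]]'
python3 - <<'E'
from h import *
print(pose()[0],yaw())
p=manip.camera("wrist");cv2.imwrite("pics/w20.png",p["image"]);np.savez("w20.npz",**{k:p[k] for k in("image","mtx","view")})
p=manip.camera("top");cv2.imwrite("pics/t20.png",p["image"])
p=manip.camera("side");cv2.imwrite("pics/s20.png",p["image"])
im=np.load("w20.npz")["image"]
E
```

```text
clock: 22.78
ee_pos: [0.4306, -0.0094, 0.1655]
eef_rot: [0.107, -3.137, 0.005]
wrist_force: [-0.2, -0.5, 0.2]
width: 0.0511
[ 0.43063266 -0.00939758  0.16546177] (np.float64(-3.0736197144247184), np.float64(0.2651787105349668))
```

View pics/w20.png

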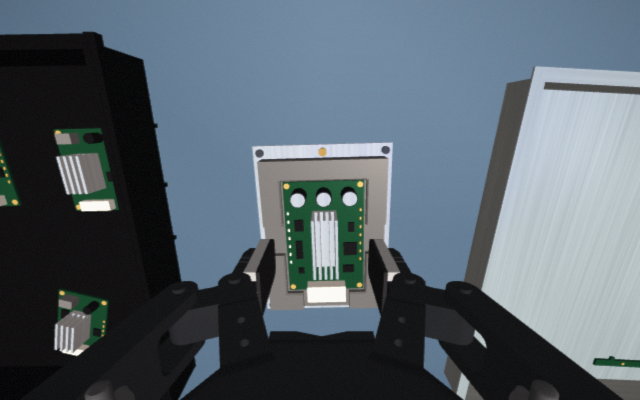

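View pics/t20.png

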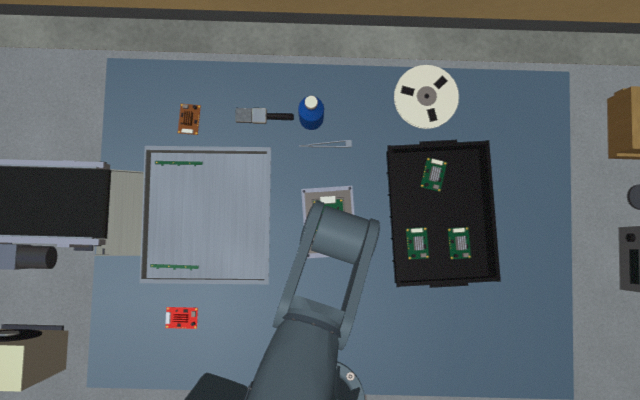

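View pics/s20.png

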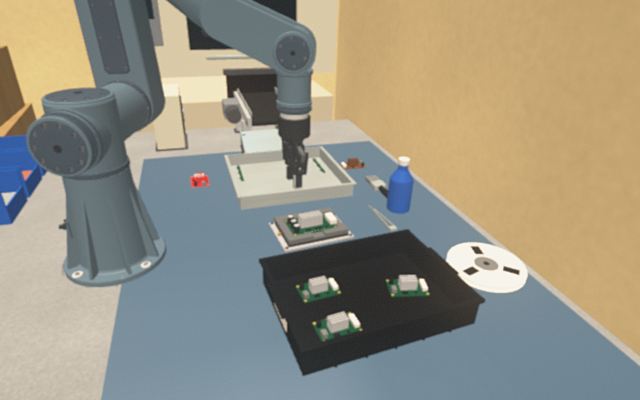

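```bash
python3 -c "
from station import manip
print(manip.state()['clock'],manip.job_done())"
```

```text
the job is handed in; nothing more can be done
22.9333 None
```

I emptied the tray of its three finished boards and handed the job in at 22.9 s of the 67 s allowed. No verdict is reported.

- **Large board:** it sits in the nest pocket with its connector in the notch. As it went in it rested towards the pocket's +x wall (about 4 N pressing), so I moved it back about 2 mm before letting go. Close wrist pictures after release showed an even gap all round; I did not measure its final offset in millimetres.
- **Small boards:** both lie flat, components up, in the free half of the tote. From the measured release positions they are at about (-80, -50) and (-76, +63) mm from the tote's centre. The tote's own position is only good to a few millimetres, because its fit to the top picture was rough.
- **Everything else:** in the final top and side pictures both waste strips were still in the tray. The packed board, bottle, brush, tweezers and the red and brown look-alikes were where they started. The gripper was clear of everything, about 165 mm above the bench.

No check failed. The arm drifted up to about 10 mm sideways on its descents. I corrected this before each grasp; in the tote the first board came down about 9 mm and the second about 8 mm off the aimed spot, both still clear of the walls and other boards.

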